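# Load the light hood's lane with road studs

### The arm

A 7-joint arm with a two-finger parallel gripper is mounted at the origin on a cart in front of the work surface, level with it; the furniture and walls round the work are solid. World frame = base frame: x ahead of the robot, y to its left, z up, the work surface at z = 0. Lengths are in m, angles in rad, forces in N, time in s.
With the tool pointing down it reaches from about 0.425 to 0.95 m from the base axis. Payload 4.7 kg.
Tool frame: the origin (TCP) lies midway between the tips of the shut fingers; the grasp point (between the pads) lies 19 mm behind it (r.hold_point_z is the distance from the TCP to the grasp point, in m); z points along the fingers, x is the direction in which the jaws open and shut, and the axes are right-handed (so a half turn about z gives the same grasp; the last joint's range is limited). The gripper opens to 87 mm and grips with 3 to 60 N. Pads are 19 mm wide; open, the fingers measure 117 mm over their backs; the gripper's body (75 mm by 190 mm) begins 51 mm behind the grasp point.
Start: joints at [1.181, 0.469, -0.049, 1.532, 0.024, 1.141, -0.082], TCP at [0.238, -0.632, 0.223] pointing down, gripper open.
Joint ranges: [-2.59, 2.59], [-0.33, 1.99], [-1.39, 1.29], [0.1, 2.45], [-1.04, 4.18], [0.21, 1.99], [-2.66, 2.66]. Speed limits (rad/s): [2.57, 2.57, 3.14, 3.14, 3.14, 3.14, 3.14].

### API

Orientations are given as a unit quaternion [w, x, y, z].
In Python, from station import r, optics, close_job gives the robot as it stands. The module is installed in compiled form; this text tells all that it offers.
- The arm moves only by the tool jog_arm, never from a script. Its argument "moves" is a list of rows, each a list of 5 numbers: the shift along the tool's x, y, z each as a share of 200 mm, from -1 to 1, then the turn about the tool's z as a share of 45 degrees, from -1 to 1, then the opening, from -1 (shut) to 1 (fully open), so that 0 is half open. A call has exactly 8 rows; each row is the pose to reach, as a shift and turn from the pose commanded when the call began, along the tool's axes at that moment; what a row does not reach only later rows make up. A row lasts 1/10 s, in which the tool goes at most 50 mm and 8.59 degrees, less where a joint would pass 70% of its speed; a pose out of reach is approached as far as the arm can. A call with a number of a shift or a turn outside -1 to 1 is refused whole. A call with a gripper value outside its range is refused whole. The fingers move at their own pace and stop on an object; the grip force is fixed at half the most. Time passes only in rows, so rows that repeat a pose let the fingers close, or fill a call up. It gives the time, the measured TCP pose, the force and the opening at its end, in the units of the state.
- r.get_state(): the state, without advancing time (a new reading comes with each control period).
- optics.snapshot(name): name is "side" or "top"; returns a dict with "color" (480x640x3 uint8, blue, green, red), "K" (3x3 intrinsics, pixels), "D" ([k1, k2, p1, p2, k3] as OpenCV has them; the pictures are not rectified), "camera_from_world" (4x4, takes a point from world to camera coordinates). Camera axes: x right, y up, looking along -z (the intrinsics and any distortion apply to the point x, -y, -z); pixel columns grow to the right and rows downward; lengths in m; the calibration is good to about 2 mm. A picture is of the moment at which its call begins. There is no depth.
- close_job(): hands the job in, once; it reports no verdict.
The state is a dict: "t": time; "qpos": joint angles; "joint_velocities": joint speeds; "joint_efforts": joint torques, N m; "eef_pos": TCP position; "tool_rot": TCP orientation; "contact_force": force on the tool from outside, world axes, zero at the start; "moment": the same for the moment, N m; "width": opening from 0.0 (shut) to 1.0 (fully open).
Only numpy, scipy, OpenCV 4.12 (cv2) and the standard library are available. Lean on these libraries where they do the work, as an engineer would, in place of code of your own. Each camera call takes 0.05 s, during which the arm holds its last target. There are 200 camera calls.

### The job

Load the light hood's lane: open the swing stop at its mouth as far as it goes (its catch may or may not be holding it - if the stop will not move, push the catch lever fully over, away from the lane, and try again), then slide the two closed road studs that stand in front of the lane in between the rails, one after the other, without lifting them. Push until all three studs (one is already inside) stand in single file, touching one another and the end stop, then swing the stop fully shut behind them and let go. Do not disturb the other things on the table.

Things in the scene. Friction and masses are not known exactly. Their poses are not given: they have to be found in the camera images.
- lane: the fixed lane. Origin on the table, mid-lane, below the hood's front face. y points into the lane (pushing direction), x across it to the side of the stop's hinge and catch. Rails: inner faces x = +-67 mm, 12 thick, 30 high, from y = -35 mm to the end stop. No floor: studs slide on the table. A 30 mm high lead-in flares from (-72,-32) to (-100,-84) mm.
- hood_front (a point): middle of the lower front edge of the hood (lane frame x 0, y 0, z 75 mm). The hood fills x = +-95, y = 0 to 240, z = 75 to 165 mm, on legs outside the rails. With all three studs home the last one's rear is only 10 mm outside this face (its centre at y = about 53 mm), so the end of the push needs a tool leaning back from the hood by 25 to 45 degrees.
- end_stop (a point): middle of the end stop's face that the first stud rests against, on the table (lane frame x 0, y 372 mm); the stop is 34 mm high.
- swing_stop (a joint): hinge of the swing stop at the mouth: 0 = shut (arm straight across, pointing to the lane's -x); grows as its post swings outward, away from the hood (anticlockwise from above), to the limit 1.75 rad, arm out of the way. Stays where left; 1 to 2 N at the post. If the catch holds it, it moves under 0.05 rad: do not force it (under 15 N).
- stop_post (a point): centre of the top of the stop's upright round post, 16 mm diameter, on the arm's end 75 mm from the hinge axis, bare from z = 36 to 97 mm. Grip or push it. The arm is 12 mm wide, z = 19 to 35 mm.
- stop_hinge (a point): top of the stop's hinge hub (22 mm diameter, z = 41 mm), on the vertical hinge axis; lane frame x = 84, y = -55 mm.
- catch_lever (a joint): lever of the stop's catch: 0 = upright (rest); grows as its top is pushed away from the lane (lane's +x), limit 0.8 rad. Pushed beyond 0.55 rad it frees the catch, which stays free; the lever springs back. 2 to 4 N at the top. It does not show whether the catch holds: only trying the stop does.
- lever_tip (a point): centre of the lever's black cross-bar grip (18 mm diameter, 26 mm long along the lane's y); at rest z = 92 mm, lane frame x = 130, y = -55 mm. The pivot is 82 mm below. The lever, 10 mm thick, 14 wide, leaves the top (z = 48 mm) of the catch housing, which fills x = 99 to 200, y = -83 to -27 mm.
- stud_a: closed round grey road stud, about 127 mm across (126 to 128), 36 mm high side wall, clear lens on top to 47 mm, 0.3 to 0.55 kg; origin: centre of the underside. Too wide to grip: slide it by pushing its side wall (friction 2 to 6 N). One of the two that stand in front of the lane.
- stud_b: closed round grey road stud, about 127 mm across (126 to 128), 36 mm high side wall, clear lens on top to 47 mm, 0.3 to 0.55 kg; origin: centre of the underside. Too wide to grip: slide it by pushing its side wall (friction 2 to 6 N). One of the two that stand in front of the lane.
- stud_c: closed round grey road stud, about 127 mm across (126 to 128), 36 mm high side wall, clear lens on top to 47 mm, 0.3 to 0.55 kg; origin: centre of the underside. Too wide to grip: slide it by pushing its side wall (friction 2 to 6 N). This one is already between the rails, at the far part of the lane, 20 to 70 mm short of the end stop; the others push it home.
- empty_housing: bystander: open grey stud housing, 128 mm across, 36 mm high, no lens; origin underside centre. Leave it.
- oil_bottle: bystander: white bottle with a pointed cap, 38 mm across, 105 mm high, on the far side of the lane. Leave it.
- dust_brush: bystander: flat brush, 168 mm long, 10 mm high, at the right of the table. Leave it.
There are look-alikes about, which are no part of the job. Leave any orange look-alike of the stud_a alone.

How it is judged:
By the outcome, as a careful person would: the job done as asked, in the order asked, and still so for the second after the job is handed in, with the robot touching nothing.
It also fails if it takes over 72 s, if anything falls off the work surface, if the arm or the gripper's body presses on something with over 40 N, if the wrist force passes 120 N, or if a joint passes its speed limit or range.

## Working session

There is one attempt and no reset: what is moved stays moved. The work goes in short steps, Python scripts to look and compute and a tool call to move; the robot and the scene stay as the last step left them, time stands still between calls to the robot, and variables do not carry over. Pictures are saved under pics/ and viewed, about 8 in all and at most 12, crops included, and the job is handed in when it is done.

Besides the shell and the picture viewer there is one more tool, called as name(argument=value, ...), one argument or row to a line, values as JSON. jog_arm: Moves the arm, as the interface text tells. Shift numbers are shares of 200 mm and turn numbers shares of 45 degrees, none past 1 either way. Its arguments: {"type":"object","properties":{"moves":{"type":"array"}},"required":["moves"]}

```bash
mkdir -p pics; ls
cat > h.py <<'E'
import numpy as np, cv2
from station import r, optics
from scipy.spatial.transform import Rotation as R
def snap(n,f):
    s=optics.snapshot(n); cv2.imwrite('pics/'+f,s['color']); np.save('pics/'+n+'.npy',dict(K=s['K'],D=s['D'],T=s['camera_from_world']),allow_pickle=True); return s
def cal(n): return np.load('pics/'+n+'.npy',allow_pickle=True).item()
def pix2w(c,px,z):
    K=np.array(c['K'],float);D=np.array(c['D'],float);T=np.array(c['T'])
    u=cv2.undistortPoints(np.array(px,float).reshape(-1,1,2),K,D).reshape(-1,2)
    out=[]
    for a,b in u:
        d=T[:3,:3].T@np.array([a,-b,-1.]); o=-T[:3,:3].T@T[:3,3]
        out.append(o+d*(z-o[2])/d[2])
    return np.array(out)
def w2pix(c,P):
    T=np.array(c['T']);p=np.atleast_2d(P)@T[:3,:3].T+T[:3,3]; p=p*[1,-1,-1]
    return cv2.projectPoints(p.reshape(-1,1,3),np.zeros(3),np.zeros(3),np.array(c['K'],float),np.array(c['D'],float))[0].reshape(-1,2)
def st():
    s=r.get_state(); print('t',round(s['t'],2),'pos',np.round(s['eef_pos'],4),'q',np.round(s['tool_rot'],4),'F',np.round(s['contact_force'],1),'w',round(s['width'],3),'j',np.round(s['qpos'],2)); return s
E
python3 - <<'E'
from h import *
snap('top','top0.png');snap('side','side0.png')
s=st(); print(r.hold_point_z, R.from_quat(np.array(s['tool_rot'])[[1,2,3,0]]).as_matrix().round(3))
for n in('top','side'):
    T=np.array(cal(n)['T']);print(n,(-T[:3,:3].T@T[:3,3]).round(3))
E
```

```text
pics
t 0.1 pos [ 0.2381 -0.631   0.2216] q [-5.000e-04  8.225e-01 -5.687e-01 -7.000e-04] F [ 0.3 -0.5 -0.7] w 0.993 j [ 1.18  0.47 -0.05  1.53  0.02  1.14 -0.08]
0.0187 [[ 0.353 -0.936 -0.001]
 [-0.936 -0.353  0.002]
 [-0.002  0.    -1.   ]]
top [ 0.181 -0.016  1.515]
side [0.182 1.047 1.075]
```

View pics/top0.png

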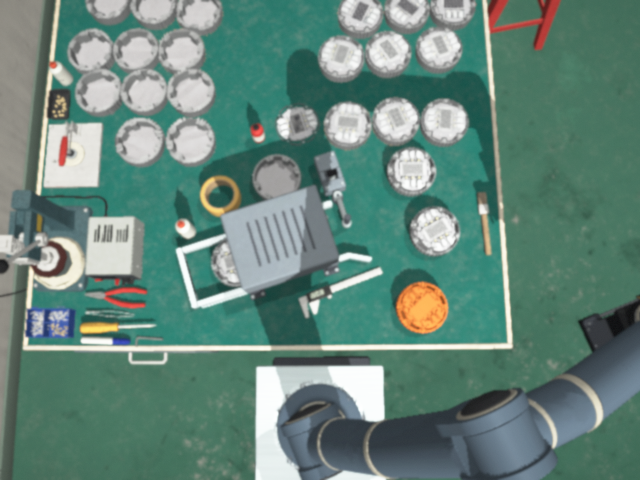

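View pics/side0.png

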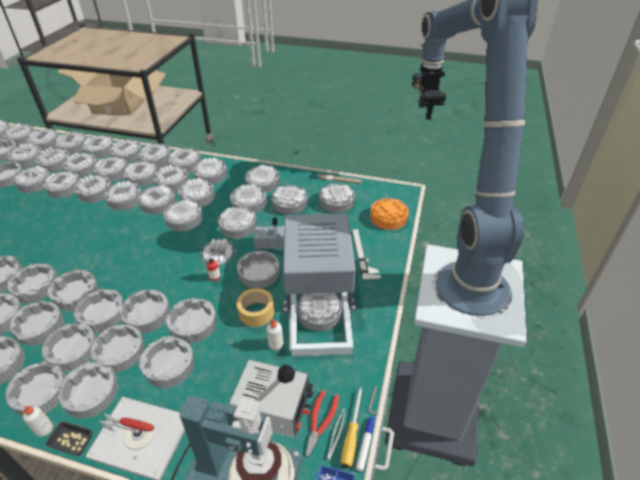

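The top view shows the hood and lane at about (280,240), with the end stop at left (190,275) and the mouth at right (345,230). The candidates are closed studs at (435,232) and (412,170), closed studs in the back rows at (445,120) and (396,120), and the orange look-alike at (422,307). The first two fit "in front of the lane", so I'll confirm them in an enlarged crop.

Run:
```python
from h import *
im=cv2.imread('pics/top0.png')[130:325,170:470]
im=cv2.resize(im,(800,520),interpolation=cv2.INTER_CUBIC)
cv2.imwrite('pics/crop0.png',im)
```

```text
(no output)
```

View pics/crop0.png

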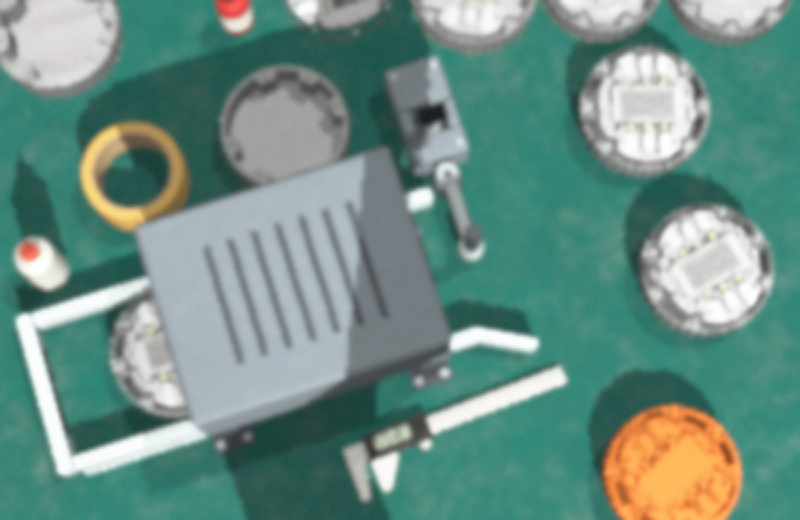

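```bash
cat >> h.py <<'E'
def L2W(L,p):
    p=np.atleast_2d(p).astype(float); c,s=np.cos(L[2]),np.sin(L[2])
    return np.c_[p[:,:2]@np.array([[c,s],[-s,c]])+L[:2],p[:,2]]
def W2L(L,p):
    p=np.atleast_2d(p).astype(float); c,s=np.cos(L[2]),np.sin(L[2])
    return (p[:,:2]-L[:2])@np.array([[c,-s],[s,c]])
E
python3 - <<'E'
from h import *
from scipy.optimize import least_squares
c=cal('top'); f=lambda p:np.array(p)/(800/300)+[170,130]
P=[(.084,-.055,.041),(.084-.075,-.055,.097),(.095,.240,.165),(.095,0,.165),(.079,-.035,.03),(-.1,-.084,.03)]
X=[(447,173),(472,248),(137,227),(385,150),(433,198),(538,345)]
X=f(X)
o=least_squares(lambda v:(w2pix(c,L2W(v,P))-X).ravel(),[.5,-.1,.2],loss='soft_l1')
L=o.x;print(L,(w2pix(c,L2W(L,P))-X).round(1))
np.save('L.npy',L)
ends=f([(40,325),(78,455)]);print('end',W2L(L,pix2w(c,ends,.034)))
cands={'b':(706,270),'a':(644,110),'or':(673,470),'c':(165,352),'emp':(285,128)}
for k,v in cands.items():
    p=pix2w(c,[f(v)],.04);print(k,p.round(4),W2L(L,p).round(4))
p=pix2w(c,f([(432,118)]),.092);print('lever',W2L(L,p),p)
p=pix2w(c,f([(566,375),(345,448),(368,500),(362,440),(385,490),(430,372),(450,372)]),.01);print('cal',p.round(3),W2L(L,p).round(3))
# hough circles
im=cv2.imread('pics/top0.png');g=cv2.GaussianBlur(cv2.cvtColor(im,6),(3,3),0)
h=cv2.HoughCircles(g,cv2.HOUGH_GRADIENT,1,30,param1=100,param2=18,minRadius=20,maxRadius=30)
for q in h[0]:
    if 380<q[0]<480 and 90<q[1]<340: print(q,W2L(L,pix2w(c,[q[:2]],.03)).round(4))
for n,pp in (('hinge',(.084,-.055,.041)),('post',(.009,-.055,.097)),('tip',(.13,-.055,.092))): print(n,L2W(L,pp).round(4),w2pix(cal('side'),L2W(L,pp)))
E
```

```text
[ 0.48309861 -0.02619828  0.30214833] [[ 0.5  1.9]
 [ 1.1 -4.3]
 [-2.   0.7]
 [ 1.5 -0.5]
 [-1.  -2.4]
 [-0.5  1.5]]
end [[ 0.06763405  0.36436078]
 [-0.06434834  0.36256436]]
b [[ 0.4863 -0.2996  0.04  ]] [[-0.0783 -0.262 ]]
a [[ 0.647  -0.2464  0.04  ]] [[ 0.091 -0.259]]
or [[ 0.2954 -0.2602  0.04  ]] [[-0.2488 -0.1675]]
c [[0.4111 0.2189 0.04  ]] [[0.0042 0.2554]]
emp [[0.6323 0.1057 0.04  ]] [[0.1817 0.0815]]
lever [[ 0.13176293 -0.05316484]] [[ 0.62471297 -0.03774578  0.092     ]]
cal [[ 0.39  -0.165  0.01 ]
 [ 0.321  0.048  0.01 ]
 [ 0.271  0.026  0.01 ]
 [ 0.329  0.032  0.01 ]
 [ 0.281  0.01   0.01 ]
 [ 0.394 -0.034  0.01 ]
 [ 0.394 -0.053  0.01 ]] [[-0.13  -0.105]
 [-0.132  0.119]
 [-0.186  0.113]
 [-0.13   0.101]
 [-0.182  0.095]
 [-0.087  0.019]
 [-0.093  0.   ]]
[433.5 232.5  22.1] [[-0.079  -0.2603]]
[422.5 308.5  25.8] [[-0.254  -0.1678]]
[443.5 120.5  22.1] [[ 0.2013 -0.3912]]
[408.5 170.5  21.4] [[ 0.0979 -0.2547]]
[397.5 122.5  27.1] [[ 0.2337 -0.2717]]
hinge [[ 0.5797 -0.0537  0.041 ]] [[291.52611013 232.61829906]]
post [[ 0.5081 -0.076   0.097 ]] [[314.44428509 218.75046056]]
tip [[ 0.6236 -0.04    0.092 ]] [[276.32382251 220.98197691]]
```

Run:
```python
from h import *
L=np.load('L.npy')
a=cv2.imread('pics/top0.png')[145:245,305:385];b=cv2.imread('pics/side0.png')[190:290,250:400]
z=lambda i,w:cv2.resize(i,(w,500),interpolation=cv2.INTER_CUBIC)
cv2.imwrite('pics/crop1.png',np.hstack([z(a,400),cv2.resize(b,(400,267),interpolation=2).copy() if 0 else cv2.copyMakeBorder(cv2.resize(b,(400,267),interpolation=2),0,233,0,0,0)]))
```

```text
(no output)
```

View pics/crop1.png

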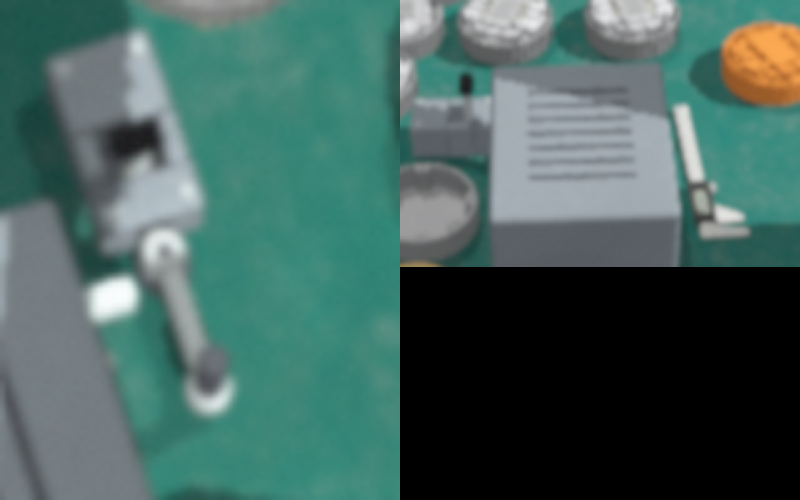

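Run:
```python
from h import *
from scipy.optimize import least_squares
c=cal('top'); f=lambda p:np.array(p)/(800/300)+[170,130]
P=[(.084,-.055,.041),(.084-.075,-.055,.097),(.13,-.055,.097),(.095,.240,.165),(.095,0,.165),(-.1,-.084,.03),(.067,.372,.034),(-.067,.372,.034)]
X=np.vstack([[(337.6,195),(347,217.4),(331.8,172)],f([(137,227),(385,150),(538,345),(37,325),(74,459)])])
o=least_squares(lambda v:(w2pix(c,L2W(v,P))-X).ravel(),[.5,-.1,.2],loss='soft_l1')
L=o.x;print(L,(w2pix(c,L2W(L,P))-X).round(1))
np.save('L.npy',L)
for k,v in {'b':(706,270),'a':(644,110),'or':(673,470),'c':(165,352),'emp':(285,128)}.items():
    p=pix2w(c,[f(v)],.04);print(k,p.round(4),W2L(L,p).round(4))
for n,pp in (('hinge',(.084,-.055,.041)),('post',(.009,-.055,.097)),('tip',(.13,-.055,.092))): print(n,L2W(L,pp).round(4))
print('cal',W2L(L,pix2w(c,f([(566,375),(345,448),(430,440)]),.01)).round(3))
```

```text
[ 0.48704771 -0.02659934  0.31099135] [[ 0.3  0.2]
 [ 1.1 -0.4]
 [ 0.8  0.5]
 [-1.8  0. ]
 [ 1.4 -2. ]
 [-0.1 -0.4]
 [-1.3  0.9]
 [-1.   0.2]]
b [[ 0.4863 -0.2996  0.04  ]] [[-0.0843 -0.2597]]
a [[ 0.647  -0.2464  0.04  ]] [[ 0.085  -0.2582]]
or [[ 0.2954 -0.2602  0.04  ]] [[-0.2539 -0.1637]]
c [[0.4111 0.2189 0.04  ]] [[0.0028 0.257 ]]
emp [[0.6323 0.1057 0.04  ]] [[0.1788 0.0815]]
hinge [[ 0.5838 -0.0533  0.041 ]]
post [[ 0.5124 -0.0762  0.097 ]]
tip [[ 0.6276 -0.0392  0.092 ]]
cal [[-0.135 -0.103]
 [-0.135  0.122]
 [-0.153  0.042]]
```

jog_arm(
  moves=[
    [-0.25,0,0,0.19,0],
    [-0.5,0,0,0.38,0],
    [-0.75,0,0,0.57,0],
    [-1,0,0,0.76,0],
    [-1,0,0,0.95,0],
    [-1,0,0,1,0],
    [-1,0,0,1,0],
    [-1,0,0,1,0],
  ],
)

```text
t: 0.9
eef_pos: [0.1678, -0.4444, 0.2225]
tool_rot: [0.0, -0.543, 0.84, 0.0]
contact_force: [0.8, 0.4, 0.3]
width: 0.505
```

jog_arm(
  moves=[
    [-0.18,0.18,0,0.19,0],
    [-0.36,0.36,0,0.38,0],
    [-0.54,0.54,0,0.57,0],
    [-0.7,0.7,0,0.76,0],
    [-0.7,0.7,0,0.95,0],
    [-0.7,0.7,0,1,0],
    [-0.7,0.7,0,1,0],
    [-0.7,0.7,0,1,0],
  ],
)

```text
t: 1.7
eef_pos: [0.0979, -0.2594, 0.2226]
tool_rot: [-0.0, -0.18, 0.984, 0.0]
contact_force: [0.4, -0.4, 0.2]
width: 0.5
```

```bash
cat >> h.py <<'E'
def rep():
    s=st(); M=R.from_quat(np.array(s['tool_rot'])[[1,2,3,0]]).as_matrix(); L=np.load('L.npy')
    print('lane pos',W2L(L,s['eef_pos']).round(4),'z',round(s['eef_pos'][2],4))
    c,n=np.cos(L[2]),np.sin(L[2]); A=np.array([[c,n,0],[-n,c,0],[0,0,1]])@M
    print('tool axes in lane (cols x y z)\n',A.round(3)); return s,A
E
python3 -c "
from h import *
rep()"
```

```text
t 1.7 pos [ 0.0979 -0.2594  0.2226] q [-0.000e+00 -1.800e-01  9.837e-01  1.000e-04] F [ 0.4 -0.4  0.2] w 0.5 j [ 1.09 -0.23 -0.03  2.34 -0.01  1.03 -1.71]
lane pos [[-0.4417 -0.1026]] z 0.2226
tool axes in lane (cols x y z)
 [[-0.999 -0.051  0.   ]
 [-0.051  0.999  0.   ]
 [-0.     0.    -1.   ]]
```

jog_arm(
  moves=[
    [0,0.1,0,0,0],
    [0,0.2,0,0,0],
    [0,0.3,0,0,0],
    [0,0.4,0,0,0],
    [0,0.5,0,0,0],
    [0,0.5,0,0,0],
    [0,0.5,0,0,0],
    [0,0.5,0,0,0],
  ],
)

```text
t: 2.5
eef_pos: [0.0783, -0.1871, 0.2048]
tool_rot: [0.003, -0.191, 0.981, 0.024]
contact_force: [1.3, 0.1, 0.8]
width: 0.501
```

```bash
python3 -c "
from h import *
rep()"
```

```text
t 2.5 pos [ 0.0783 -0.1871  0.2048] q [ 0.0027 -0.1914  0.9812  0.0236] F [1.3 0.1 0.8] w 0.501 j [ 1.41 -0.33 -0.3   2.44 -0.13  1.07 -1.56]
lane pos [[-0.4382 -0.0277]] z 0.2048
tool axes in lane (cols x y z)
 [[-0.997 -0.074  0.011]
 [-0.074  0.996  0.046]
 [-0.014  0.045 -0.999]]
```

```bash
cat >> h.py <<'E'
def sh(*targets, lane=False, turn0=0):
    "shares from the current pose to target points (world or lane xyz)"
    s,A=rep(); M=R.from_quat(np.array(s['tool_rot'])[[1,2,3,0]]).as_matrix(); L=np.load('L.npy')
    for t in targets:
        w=L2W(L,t)[0] if lane else np.array(t)
        d=M.T@(w-s['eef_pos']); print(t,'->',(d/.2).round(3),'mm',round(1000*np.linalg.norm(d)))
E
python3 -c "
from h import *
sh((.28,-.2,.39))"
```

```text
t 2.5 pos [ 0.0783 -0.1871  0.2048] q [ 0.0027 -0.1914  0.9812  0.0236] F [1.3 0.1 0.8] w 0.501 j [ 1.41 -0.33 -0.3   2.44 -0.13  1.07 -1.56]
lane pos [[-0.4382 -0.0277]] z 0.2048
tool axes in lane (cols x y z)
 [[-0.997 -0.074  0.011]
 [-0.074  0.996  0.046]
 [-0.014  0.045 -0.999]]
(0.28, -0.2, 0.39) -> [-0.924 -0.397 -0.932] mm 274
```

jog_arm(
  moves=[
    [-0.12,-0.1,-0.15,-0.15,-0.2],
    [-0.25,-0.2,-0.3,-0.3,-0.2],
    [-0.4,-0.3,-0.45,-0.45,-0.2],
    [-0.55,-0.4,-0.6,-0.6,-0.2],
    [-0.7,-0.4,-0.75,-0.8,-0.2],
    [-0.85,-0.4,-0.9,-1,-0.2],
    [-0.92,-0.4,-0.93,-1,-0.2],
    [-0.92,-0.4,-0.93,-1,-0.2],
  ],
)

```text
t: 3.3
eef_pos: [0.277, -0.2064, 0.3876]
tool_rot: [0.008, -0.543, 0.839, 0.022]
contact_force: [0.2, -0.3, -0.8]
width: 0.403
```

```bash
python3 -c "
from h import *
sh((.40,0.0,.52),(.35,.05,.52))"
```

```text
t 3.3 pos [ 0.277  -0.2064  0.3876] q [ 0.0083 -0.5429  0.8395  0.0221] F [ 0.2 -0.3 -0.8] w 0.403 j [ 1.2  -0.19 -0.52  1.91 -0.12  1.43 -1.29]
lane pos [[-0.255  -0.1069]] z 0.3876
tool axes in lane (cols x y z)
 [[-0.67  -0.743  0.004]
 [-0.742  0.669  0.047]
 [-0.038  0.028 -0.999]]
(0.4, 0.0, 0.52) -> [-1.218 -0.12  -0.62 ] mm 274
(0.35, 0.05, 0.52) -> [-1.343  0.211 -0.606] mm 298
```

jog_arm(
  moves=[
    [-0.2,0,-0.1,-0.17,-0.2],
    [-0.4,0,-0.2,-0.35,-0.2],
    [-0.6,0,-0.3,-0.5,-0.2],
    [-0.8,0,-0.4,-0.7,-0.2],
    [-1,0,-0.5,-0.85,-0.2],
    [-1,0,-0.6,-1,-0.2],
    [-1,0.1,-0.6,-1,-0.2],
    [-1,0.1,-0.6,-1,-0.2],
  ],
)

```text
t: 4.1
eef_pos: [0.3395, -0.0223, 0.5144]
tool_rot: [-0.015, 0.821, -0.57, -0.018]
contact_force: [-0.0, -0.1, -1.1]
width: 0.4
```

```bash
python3 -c "
from h import *
sh((.30,0.25,.55),(.28,.20,.55))"
```

```text
t 4.1 pos [ 0.3395 -0.0223  0.5144] q [-0.015   0.8211 -0.5702 -0.0181] F [-0.  -0.1 -1.1] w 0.4 j [ 0.94 -0.25 -0.69  1.65 -0.2   1.71 -0.96]
lane pos [[-0.1391  0.0492]] z 0.5144
tool axes in lane (cols x y z)
 [[ 0.046 -0.999  0.002]
 [-0.998 -0.046  0.047]
 [-0.047 -0.004 -0.999]]
(0.3, 0.25, 0.55) -> [-1.352 -0.291 -0.114] mm 277
(0.28, 0.2, 0.55) -> [-1.153 -0.11  -0.124] mm 233
```

jog_arm(
  moves=[
    [-0.2,-0.05,0,-0.17,-0.2],
    [-0.4,-0.1,0,-0.35,-0.2],
    [-0.6,-0.1,0,-0.5,-0.2],
    [-0.8,-0.1,0,-0.7,-0.2],
    [-1,-0.1,0,-0.85,-0.2],
    [-1,-0.1,0,-1,-0.2],
    [-1,-0.1,0,-1,-0.2],
    [-1,-0.1,0,-1,-0.2],
  ],
)

```text
t: 4.9
eef_pos: [0.2899, 0.1705, 0.5237]
tool_rot: [-0.021, 0.977, -0.214, -0.011]
contact_force: [0.3, -0.2, 0.1]
width: 0.4
```

```bash
python3 -c "
from h import *
sh((.12,0.36,.55),(.15,.30,.55))"
```

```text
t 4.9 pos [0.2899 0.1705 0.5237] q [-0.0212  0.9765 -0.214  -0.0112] F [ 0.3 -0.2  0.1] w 0.4 j [ 0.53 -0.31 -0.76  1.65 -0.26  1.72 -0.68]
lane pos [[-0.1274  0.248 ]] z 0.5237
tool axes in lane (cols x y z)
 [[ 0.737 -0.676  0.002]
 [-0.675 -0.736  0.048]
 [-0.031 -0.037 -0.999]]
(0.12, 0.36, 0.55) -> [-1.171 -0.509 -0.077] mm 256
(0.15, 0.3, 0.55) -> [-0.91  -0.3   -0.092] mm 192
```

jog_arm(
  moves=[
    [-0.2,-0.08,0,-0.17,-0.2],
    [-0.4,-0.16,0,-0.35,-0.2],
    [-0.6,-0.25,0,-0.5,-0.2],
    [-0.8,-0.34,0,-0.7,-0.2],
    [-1,-0.42,0,-0.85,-0.2],
    [-1,-0.5,0,-0.93,-0.2],
    [-1,-0.5,0,-0.93,-0.2],
    [-1,-0.5,0,-0.93,-0.2],
  ],
)

```text
t: 5.7
eef_pos: [0.1505, 0.3441, 0.5337]
tool_rot: [-0.023, 0.989, 0.149, -0.003]
contact_force: [-0.3, -0.5, -0.3]
width: 0.397
```

```bash
python3 -c "
from h import *
sh((-.06,0.45,.65),(-.12,.42,.7),(-.16,.5,.8))"
```

```text
t 5.7 pos [0.1505 0.3441 0.5337] q [-0.0233  0.9886  0.1485 -0.0029] F [-0.3 -0.5 -0.3] w 0.397 j [ 0.02 -0.26 -0.91  1.57 -0.24  1.7  -0.61]
lane pos [[-0.2069  0.4559]] z 0.5337
tool axes in lane (cols x y z)
 [[ 1.    -0.013  0.002]
 [-0.013 -0.999  0.047]
 [ 0.001 -0.047 -0.999]]
(-0.06, 0.45, 0.65) -> [-0.85  -0.842 -0.544] mm 263
(-0.12, 0.42, 0.7) -> [-1.18  -0.799 -0.796] mm 327
(-0.16, 0.5, 0.8) -> [-1.253 -1.263 -1.275] mm 438
```

jog_arm(
  moves=[
    [-0.2,-0.15,-0.05,0,-0.2],
    [-0.4,-0.3,-0.1,0,-0.2],
    [-0.6,-0.4,-0.15,0,-0.2],
    [-0.8,-0.5,-0.2,0,-0.2],
    [-1,-0.6,-0.25,0,-0.2],
    [-1,-0.7,-0.4,0,-0.2],
    [-1,-0.8,-0.6,0,-0.2],
    [-1,-0.8,-0.7,0,-0.2],
  ],
)

```text
t: 6.5
eef_pos: [-0.0842, 0.4259, 0.6698]
tool_rot: [-0.034, 0.989, 0.147, 0.002]
contact_force: [0.6, 0.6, -1.0]
width: 0.4
```

jog_arm(
  moves=[
    [-0.1,0,-0.2,0,-0.2],
    [-0.2,0,-0.4,0,-0.2],
    [-0.2,0,-0.6,0,-0.2],
    [-0.2,0,-0.8,0,-0.2],
    [-0.2,0,-1,0,-0.2],
    [-0.2,0,-1,0,-0.2],
    [-0.2,0,-1,0,-0.2],
    [-0.2,0,-1,0,-0.2],
  ],
)

```text
t: 7.3
eef_pos: [-0.121, 0.3904, 0.7183]
tool_rot: [-0.06, 0.987, 0.149, -0.006]
contact_force: [0.3, -0.4, 0.8]
width: 0.4
```

```bash
python3 -c "
from h import *
sh((-.19,0.58,.9))"
```

```text
t 7.3 pos [-0.121   0.3904  0.7183] q [-0.0604  0.987   0.1485 -0.006 ] F [ 0.3 -0.4  0.8] w 0.4 j [-0.45 -0.05 -1.38  1.04 -0.05  1.99 -1.56]
lane pos [[-0.4513  0.583 ]] z 0.7183
tool axes in lane (cols x y z)
 [[ 1.    -0.012  0.008]
 [-0.013 -0.993  0.121]
 [ 0.006 -0.121 -0.993]]
(-0.19, 0.58, 0.9) -> [-0.046 -1.11  -0.78 ] mm 272
```

jog_arm(
  moves=[
    [0,-0.3,-0.5,0,-0.2],
    [0,-0.5,-1,0,-0.2],
    [0,-0.7,-1,0,-0.2],
    [0,-0.8,-1,0,-0.2],
    [0,-0.8,-1,0,-0.2],
    [0,-0.8,-1,0,-0.2],
    [0,-0.8,-1,0,-0.2],
    [0,-0.8,-1,0,-0.2],
  ],
)

```text
t: 8.1
eef_pos: [-0.1197, 0.4317, 0.7387]
tool_rot: [-0.083, 0.985, 0.149, -0.015]
contact_force: [1.0, -0.4, -0.4]
width: 0.403
```

jog_arm(
  moves=[
    [0,-0.3,-0.5,0,-0.2],
    [0,-0.5,-1,0,-0.2],
    [0,-0.7,-1,0,-0.2],
    [0,-0.8,-1,0,-0.2],
    [0,-0.8,-1,0,-0.2],
    [0,-0.8,-1,0,-0.2],
    [0,-0.8,-1,0,-0.2],
    [0,-0.8,-1,0,-0.2],
  ],
)

```text
t: 8.9
eef_pos: [-0.1447, 0.5102, 0.7601]
tool_rot: [-0.112, 0.982, 0.149, -0.019]
contact_force: [0.5, 0.6, 0.1]
width: 0.398
```

```bash
python3 -c "
from h import *
sh((-.19,0.58,.9))"
```

```text
t 8.9 pos [-0.1447  0.5102  0.7601] q [-0.1123  0.9823  0.1488 -0.0187] F [0.5 0.6 0.1] w 0.398 j [-2.27  0.15  0.47  0.79 -0.09  1.99 -1.56]
lane pos [[-0.4372  0.7043]] z 0.7601
tool axes in lane (cols x y z)
 [[ 1.    -0.01  -0.001]
 [-0.01  -0.974  0.226]
 [-0.003 -0.226 -0.974]]
(-0.19, 0.58, 0.9) -> [-0.115 -0.548 -0.59 ] mm 163
```

jog_arm(
  moves=[
    [0,-0.3,-0.5,0,-0.2],
    [0,-0.5,-1,0,-0.2],
    [0,-0.7,-1,0,-0.2],
    [0,-0.7,-1,0,-0.2],
    [0,-0.7,-1,0,-0.2],
    [0,-0.7,-1,0,-0.2],
    [0,-0.7,-1,0,-0.2],
    [0,-0.7,-1,0,-0.2],
  ],
)

```text
t: 9.7
eef_pos: [-0.1593, 0.5488, 0.7792]
tool_rot: [-0.142, 0.978, 0.15, -0.023]
contact_force: [-0.6, -0.3, -0.8]
width: 0.403
```

jog_arm(
  moves=[
    [0,-0.3,-0.5,0,-0.2],
    [0,-0.5,-1,0,-0.2],
    [0,-0.7,-1,0,-0.2],
    [0,-0.7,-1,0,-0.2],
    [0,-0.7,-1,0,-0.2],
    [0,-0.7,-1,0,-0.2],
    [0,-0.7,-1,0,-0.2],
    [0,-0.7,-1,0,-0.2],
  ],
)

```text
t: 10.5
eef_pos: [-0.1665, 0.5678, 0.7996]
tool_rot: [-0.17, 0.974, 0.149, -0.027]
contact_force: [-0.1, -1.1, 0.3]
width: 0.401
```

```bash
python3 -c "
from h import *
sh((-.19,0.58,.9))"
```

```text
t 10.5 pos [-0.1665  0.5678  0.7996] q [-0.1701  0.9737  0.149  -0.0272] F [-0.1 -1.1  0.3] w 0.401 j [-2.11  0.27  0.35  0.55 -0.13  1.99 -1.56]
lane pos [[-0.4403  0.7658]] z 0.7996
tool axes in lane (cols x y z)
 [[ 1.    -0.007  0.   ]
 [-0.007 -0.941  0.339]
 [-0.002 -0.339 -0.941]]
(-0.19, 0.58, 0.9) -> [-0.095 -0.258 -0.44 ] mm 104
```

jog_arm(
  moves=[
    [0,0,-0.5,0,-0.2],
    [0,0,-1,0,-0.2],
    [0,0,-1,0,-0.2],
    [0,0,-1,0,-0.2],
    [0,0,-1,0,-0.2],
    [0,0,-1,0,-0.2],
    [0,0,-1,0,-0.2],
    [0,0,-1,0,-0.2],
  ],
)

```text
t: 11.3
eef_pos: [-0.143, 0.4909, 0.8414]
tool_rot: [-0.199, 0.968, 0.148, -0.031]
contact_force: [0.2, 0.1, -1.1]
width: 0.4
```

jog_arm(
  moves=[
    [0,-0.3,-0.5,0,-0.2],
    [0,-0.5,-1,0,-0.2],
    [0,-0.5,-1,0,-0.2],
    [0,-0.5,-1,0,-0.2],
    [0,-0.5,-1,0,-0.2],
    [0,-0.5,-1,0,-0.2],
    [0,-0.5,-1,0,-0.2],
    [0,-0.5,-1,0,-0.2],
  ],
)

```text
t: 12.1
eef_pos: [-0.142, 0.4852, 0.8673]
tool_rot: [-0.227, 0.962, 0.147, -0.036]
contact_force: [0.4, 0.2, -1.0]
width: 0.398
```

```bash
python3 -c "
from h import *
sh((.05,0.45,.5))"
```

```text
t 12.1 pos [-0.142   0.4852  0.8673] q [-0.2272  0.962   0.1471 -0.0355] F [ 0.4  0.2 -1. ] w 0.398 j [-2.39  0.11  0.61  0.59 -0.11  1.99 -1.57]
lane pos [[-0.4422  0.6798]] z 0.8673
tool axes in lane (cols x y z)
 [[ 1.    -0.007  0.002]
 [-0.007 -0.894  0.448]
 [-0.002 -0.448 -0.894]]
(0.05, 0.45, 0.5) -> [0.866 1.229 1.437] mm 416
```

jog_arm(
  moves=[
    [0,-0.3,-0.5,0,-0.2],
    [0,-0.5,-1,0,-0.2],
    [0,-0.5,-1,0,-0.2],
    [0,-0.5,-1,0,-0.2],
    [0,-0.5,-1,0,-0.2],
    [0,-0.5,-1,0,-0.2],
    [0,-0.5,-1,0,-0.2],
    [0,-0.5,-1,0,-0.2],
  ],
)

```text
t: 12.9
eef_pos: [-0.1383, 0.4711, 0.8934]
tool_rot: [-0.255, 0.955, 0.146, -0.04]
contact_force: [-0.4, -0.4, -0.2]
width: 0.398
```

jog_arm(
  moves=[
    [0,-0.3,-0.5,0,-0.2],
    [0,-0.5,-1,0,-0.2],
    [0,-0.5,-1,0,-0.2],
    [0,-0.5,-1,0,-0.2],
    [0,-0.5,-1,0,-0.2],
    [0,-0.5,-1,0,-0.2],
    [0,-0.5,-1,0,-0.2],
    [0,-0.5,-1,0,-0.2],
  ],
)

```text
t: 13.7
eef_pos: [-0.1321, 0.4519, 0.9192]
tool_rot: [-0.282, 0.947, 0.145, -0.044]
contact_force: [0.5, 1.1, 0.7]
width: 0.399
```

```bash
python3 -c "
from h import *
sh((.15,0.4,.6),(.05,.35,.6))"
```

```text
t 13.7 pos [-0.1321  0.4519  0.9192] q [-0.282   0.9474  0.145  -0.044 ] F [0.5 1.1 0.7] w 0.399 j [-2.59  0.07  0.77  0.53 -0.08  1.99 -1.58]
lane pos [[-0.4431  0.645 ]] z 0.9192
tool axes in lane (cols x y z)
 [[ 1.    -0.007  0.002]
 [-0.007 -0.837  0.547]
 [-0.002 -0.547 -0.837]]
(0.15, 0.4, 0.6) -> [1.271 1.433 0.968] mm 429
(0.05, 0.35, 0.6) -> [0.719 1.508 0.92 ] mm 381
```

jog_arm(
  moves=[
    [0.12,0.15,0.1,0,-0.2],
    [0.25,0.3,0.2,0,-0.2],
    [0.4,0.45,0.3,0,-0.2],
    [0.55,0.6,0.4,0,-0.2],
    [0.7,0.75,0.5,0,-0.2],
    [0.85,0.9,0.65,0,-0.2],
    [1,1,0.75,0,-0.2],
    [1,1,0.75,0,-0.2],
  ],
)

```text
t: 14.5
eef_pos: [0.0879, 0.4291, 0.6813]
tool_rot: [-0.281, 0.948, 0.142, -0.043]
contact_force: [0.0, -0.3, -0.2]
width: 0.398
```

```bash
python3 -c "
from h import *
sh((.3,0.2,.5),(.4,-.1,.3))"
```

```text
t 14.5 pos [0.0879 0.4291 0.6813] q [-0.2811  0.9482  0.1418 -0.043 ] F [ 0.  -0.3 -0.2] w 0.398 j [-1.88 -0.33  0.38  1.47 -0.09  1.44 -1.2 ]
lane pos [[-0.2406  0.5559]] z 0.6813
tool axes in lane (cols x y z)
 [[ 1.    -0.012  0.006]
 [-0.014 -0.838  0.545]
 [-0.002 -0.545 -0.838]]
(0.3, 0.2, 0.5) -> [ 0.68   1.672 -0.008] mm 361
(0.4, -0.1, 0.3) -> [ 0.72   3.542 -0.032] mm 723
```

jog_arm(
  moves=[
    [0.15,0.15,0,0,-0.2],
    [0.3,0.3,0,0,-0.2],
    [0.45,0.45,0,0,-0.2],
    [0.6,0.6,0,0,-0.2],
    [0.75,0.75,0,0,-0.2],
    [0.75,0.9,0,0,-0.2],
    [0.75,1,0,0,-0.2],
    [0.75,1,0,0,-0.2],
  ],
)

```text
t: 15.3
eef_pos: [0.2787, 0.3129, 0.573]
tool_rot: [-0.282, 0.948, 0.142, -0.044]
contact_force: [0.4, -0.9, -0.3]
width: 0.398
```

jog_arm(
  moves=[
    [0,0.22,0,0,-0.2],
    [0,0.45,0,0,-0.2],
    [0,0.7,0,0,-0.2],
    [0,0.95,0,0,-0.2],
    [0,1,0,0,-0.2],
    [0,1,0,0,-0.2],
    [0,1,0,0,-0.2],
    [0,1,0,0,-0.2],
  ],
)

```text
t: 16.1
eef_pos: [0.3267, 0.1575, 0.4657]
tool_rot: [-0.282, 0.947, 0.147, -0.044]
contact_force: [-0.4, 0.0, -0.5]
width: 0.4
```

```bash
python3 -c "
from h import *
sh((.009,-.18,.20),(.009,-.055,.085),(.009,-.055,.075),lane=True)"
```

```text
t 16.1 pos [0.3267 0.1575 0.4657] q [-0.282   0.9471  0.1468 -0.0437] F [-0.4  0.  -0.5] w 0.4 j [-1.06 -0.31  0.72  1.88 -0.38  1.48 -0.01]
lane pos [[-0.0964  0.2243]] z 0.4657
tool axes in lane (cols x y z)
 [[ 1.    -0.003  0.002]
 [-0.003 -0.837  0.547]
 [ 0.    -0.547 -0.837]]
(0.009, -0.18, 0.2) -> [0.534 2.418 0.007] mm 495
(0.009, -0.055, 0.085) -> [0.531 2.209 0.831] mm 484
(0.009, -0.055, 0.075) -> [0.531 2.236 0.872] mm 492
```

jog_arm(
  moves=[
    [0.1,0.22,0,0,0],
    [0.2,0.45,0,0,0],
    [0.3,0.68,0,0,0],
    [0.4,0.9,0,0,0],
    [0.53,1,0,0,0],
    [0.53,1,0,0,0],
    [0.53,1,0,0,0],
    [0.53,1,0,0,0],
  ],
)

```text
t: 16.9
eef_pos: [0.4779, 0.0285, 0.3564]
tool_rot: [-0.283, 0.947, 0.146, -0.043]
contact_force: [0.4, -0.4, -0.1]
width: 0.501
```

jog_arm(
  moves=[
    [0,0.24,0,0,0],
    [0,0.48,0,0,0],
    [0,0.72,0,0,0],
    [0,0.95,0,0,0],
    [0,1,0,0,0],
    [0,1,0,0,0],
    [0,1,0,0,0],
    [0,1,0,0,0],
  ],
)

```text
t: 17.7
eef_pos: [0.5284, -0.1301, 0.2481]
tool_rot: [-0.282, 0.947, 0.147, -0.042]
contact_force: [0.5, 0.2, -0.1]
width: 0.496
```

```bash
python3 -c "
from h import *
sh((.009,-.1,.13),(.009,-.045,.06),lane=True)
s=snap('top','t1.png');cv2.imwrite('pics/t1c.png',cv2.resize(s['color'][130:325,240:480],(738,600),interpolation=2))"
```

```text
t 17.7 pos [ 0.5284 -0.1301  0.2481] q [-0.2824  0.947   0.1471 -0.0423] F [ 0.5  0.2 -0.1] w 0.496 j [-0.27  0.65  1.05  1.67 -0.79  1.74  1.26]
lane pos [[ 0.0077 -0.1112]] z 0.2481
tool axes in lane (cols x y z)
 [[ 1.    -0.001  0.004]
 [-0.004 -0.837  0.547]
 [ 0.003 -0.547 -0.837]]
(0.009, -0.1, 0.13) -> [0.004 0.276 0.525] mm 119
(0.009, -0.045, 0.06) -> [0.002 0.238 0.968] mm 199
```

View pics/t1c.png

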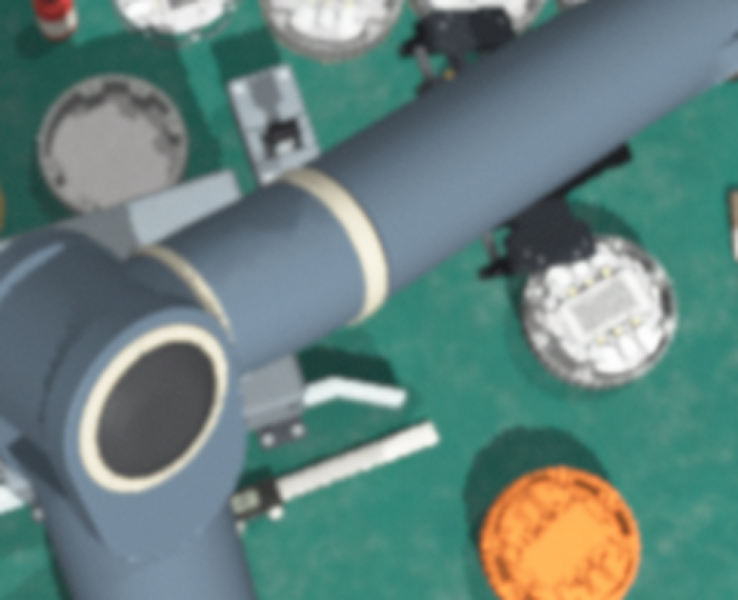

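jog_arm(
  moves=[
    [0,0.24,0.1,0,0],
    [0,0.24,0.3,0,0],
    [0,0.24,0.5,0,0],
    [0,0.24,0.7,0,0],
    [0,0.24,0.85,0,0],
    [0,0.24,0.97,0,0],
    [0,0.24,0.97,0,-1],
    [0,0.24,0.97,0,-1],
  ],
)

```text
t: 18.55
eef_pos: [0.5086, -0.069, 0.0581]
tool_rot: [-0.282, 0.947, 0.146, -0.044]
contact_force: [0.9, -0.0, 0.5]
width: 0.397
```

```bash
python3 -c "
from h import *
import numpy as np
H=np.array([.084,-.055]);
rep()
snap('side','s1.png')
for th in (.15,.3,.6,.9,1.2,1.5,1.75):
    d=75*np.array([-np.cos(th),-np.sin(th)])-[-75,0]
    print(th,d.round(1))
sh(lane=True)"
```

```text
t 18.55 pos [ 0.5086 -0.069   0.0581] q [-0.2819  0.9473  0.1457 -0.0435] F [ 0.9 -0.   0.5] w 0.397 j [-0.29  0.82  0.91  1.9  -0.97  1.44  1.43]
lane pos [[ 0.0075 -0.047 ]] z 0.0581
tool axes in lane (cols x y z)
 [[ 1.    -0.005  0.003]
 [-0.006 -0.837  0.547]
 [-0.    -0.547 -0.837]]
0.15 [  0.8 -11.2]
0.3 [  3.3 -22.2]
0.6 [ 13.1 -42.3]
0.9 [ 28.4 -58.7]
1.2 [ 47.8 -69.9]
1.5 [ 69.7 -74.8]
1.75 [ 88.4 -73.8]
t 18.6 pos [ 0.509  -0.0699  0.0585] q [-0.2815  0.9475  0.1454 -0.0429] F [-0.7 -0.5 -0.2] w 0.354 j [-0.29  0.82  0.91  1.9  -0.97  1.44  1.43]
lane pos [[ 0.0076 -0.048 ]] z 0.0585
tool axes in lane (cols x y z)
 [[ 1.    -0.005  0.004]
 [-0.007 -0.838  0.546]
 [ 0.001 -0.546 -0.838]]
```

jog_arm(
  moves=[
    [0,0,0,0,-1],
    [0,0,0,0,-1],
    [0,0,0,0,-1],
    [0,0,0,0,-1],
    [0,0.015,-0.01,0,-1],
    [0,0.03,-0.02,0,-1],
    [0.005,0.05,-0.033,0,-1],
    [0.005,0.05,-0.033,0,-1],
  ],
)

```text
t: 19.4
eef_pos: [0.5134, -0.0746, 0.0584]
tool_rot: [-0.288, 0.945, 0.147, -0.043]
contact_force: [1.4, 13.1, 0.8]
width: 0.17
```

```bash
python3 -c "
from h import *
rep()"
```

```text
t 19.4 pos [ 0.5134 -0.0746  0.0584] q [-0.2883  0.9453  0.1465 -0.0435] F [ 1.4 13.1  0.8] w 0.17 j [-0.27  0.83  0.91  1.88 -0.97  1.46  1.43]
lane pos [[ 0.0104 -0.0538]] z 0.0584
tool axes in lane (cols x y z)
 [[ 1.    -0.002  0.004]
 [-0.004 -0.83   0.558]
 [ 0.002 -0.558 -0.83 ]]
```

jog_arm(
  moves=[
    [0,-0.03,0.02,0,0],
    [0,-0.03,0.02,0,0],
    [0,-0.03,0.02,0,0],
    [0,-0.03,-0.2,0,0],
    [0,-0.03,-0.42,0,-0.5],
    [0.15,-0.03,-0.42,0,-1],
    [0.35,-0.03,-0.42,0,-1],
    [0.35,-0.03,-0.42,0,-1],
  ],
)

```text
t: 20.2
eef_pos: [0.5957, -0.097, 0.1306]
tool_rot: [-0.282, 0.947, 0.148, -0.043]
contact_force: [-0.6, 0.9, -0.3]
width: 0.224
```

```bash
python3 -c "
from h import *
sh((.085,-.055,.09),(.085,-.048,.078),(.166,-.048,.06),lane=True)"
```

```text
t 20.2 pos [ 0.5957 -0.097   0.1306] q [-0.2816  0.9471  0.1481 -0.0427] F [-0.6  0.9 -0.3] w 0.224 j [-0.24  0.83  0.93  1.64 -0.93  1.61  1.27]
lane pos [[ 0.0819 -0.1003]] z 0.1306
tool axes in lane (cols x y z)
 [[ 1.     0.     0.003]
 [-0.002 -0.838  0.546]
 [ 0.002 -0.546 -0.838]]
(0.085, -0.055, 0.09) -> [ 0.014 -0.079  0.294] mm 61
(0.085, -0.048, 0.078) -> [ 0.014 -0.075  0.363] mm 74
(0.166, -0.048, 0.06) -> [ 0.419 -0.026  0.44 ] mm 122
```

jog_arm(
  moves=[
    [0.01,-0.075,0.2,0,-1],
    [0.01,-0.075,0.36,0,-1],
    [0.09,-0.065,0.37,0,-1],
    [0.17,-0.055,0.39,0,-1],
    [0.25,-0.045,0.41,0,-1],
    [0.33,-0.035,0.43,0,-1],
    [0.41,-0.026,0.44,0,-1],
    [0.42,-0.026,0.44,0,-1],
  ],
)

```text
t: 21.0
eef_pos: [0.6551, -0.0247, 0.059]
tool_rot: [-0.282, 0.947, 0.145, -0.046]
contact_force: [-3.9, -1.1, 0.6]
width: 0.008
```

```bash
python3 -c "
from h import *
sh((.172,-.048,.06),lane=True)
s=snap('side','s2.png');cv2.imwrite('pics/s2c.png',cv2.resize(s['color'][150:280,220:380],(738,600),interpolation=2))"
```

```text
t 21.0 pos [ 0.6551 -0.0247  0.059 ] q [-0.2817  0.9474  0.1446 -0.0455] F [-3.9 -1.1  0.6] w 0.008 j [-0.26  0.91  0.78  1.57 -1.01  1.5   1.15]
lane pos [[ 0.1606 -0.0496]] z 0.059
tool axes in lane (cols x y z)
 [[ 1.    -0.008 -0.   ]
 [-0.007 -0.837  0.547]
 [-0.005 -0.547 -0.837]]
(0.172, -0.048, 0.06) -> [ 0.057 -0.01   0.   ] mm 12
```

View pics/s2c.png

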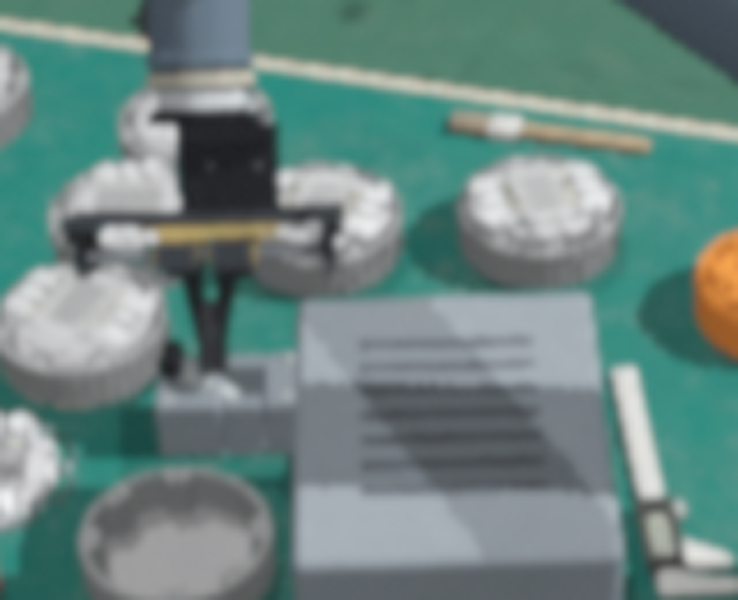

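jog_arm(
  moves=[
    [0.02,0,0,0,-1],
    [0.04,0,0,0,-1],
    [0.06,0,0,0,-1],
    [0.075,0,0,0,-1],
    [0.08,0,0,0,-1],
    [0.08,0,0,0,-1],
    [0.08,0,0,0,-1],
    [0.08,0,0,0,-1],
  ],
)

```text
t: 21.85
eef_pos: [0.6608, -0.023, 0.0594]
tool_rot: [-0.283, 0.947, 0.142, -0.055]
contact_force: [-24.3, -5.6, 7.7]
width: 0.004
```

```bash
python3 -c "
from h import *
sh((.010,-.048,.058),(.01,-.11,.15),(.09,-.105,.13),lane=True)"
```

```text
t 21.85 pos [ 0.6608 -0.023   0.0594] q [-0.2831  0.947   0.142  -0.0546] F [-24.3  -5.6   7.7] w 0.004 j [-0.25  0.92  0.77  1.54 -1.    1.51  1.12]
lane pos [[ 0.1665 -0.0498]] z 0.0594
tool axes in lane (cols x y z)
 [[ 1.    -0.018 -0.016]
 [-0.006 -0.834  0.552]
 [-0.023 -0.552 -0.834]]
(0.01, -0.048, 0.058) -> [-0.782  0.011  0.023] mm 157
(0.01, -0.11, 0.15) -> [-0.791  0.015 -0.531] mm 191
(0.09, -0.105, 0.13) -> [-0.389  0.042 -0.441] mm 118
```

jog_arm(
  moves=[
    [-0.2,0,0,0,-1],
    [-0.4,0,-0.1,0,-1],
    [-0.44,0,-0.3,0,-0.6],
    [-0.5,0,-0.5,0,-0.2],
    [-0.7,0,-0.53,0,0],
    [-0.84,0.01,-0.53,0,0],
    [-0.84,0.01,-0.53,0,0],
    [-0.84,0.01,-0.53,0,0],
  ],
)

```text
t: 22.65
eef_pos: [0.5295, -0.126, 0.1481]
tool_rot: [-0.282, 0.948, 0.144, -0.042]
contact_force: [-0.0, 0.4, -0.5]
width: 0.45
```

```bash
python3 -c "
from h import *
sh((.010,-.047,.058),lane=True)"
```

```text
t 22.65 pos [ 0.5295 -0.126   0.1481] q [-0.2822  0.9475  0.1442 -0.0424] F [-0.   0.4 -0.5] w 0.45 j [-0.18  0.71  0.88  1.75 -0.82  1.55  1.31]
lane pos [[ 0.01   -0.1076]] z 0.1481
tool axes in lane (cols x y z)
 [[ 1.    -0.007  0.006]
 [-0.009 -0.837  0.547]
 [ 0.001 -0.547 -0.837]]
(0.01, -0.047, 0.058) -> [-0.003 -0.007  0.543] mm 109
```

jog_arm(
  moves=[
    [0,-0.007,0.2,0,0],
    [0,-0.007,0.4,0,0],
    [0,-0.007,0.54,0,0],
    [0,-0.007,0.54,0,-1],
    [0,-0.007,0.54,0,-1],
    [0,-0.007,0.54,0,-1],
    [0,-0.007,0.54,0,-1],
    [0,0.018,0.525,0,-1],
  ],
)

```text
t: 23.45
eef_pos: [0.513, -0.0733, 0.0589]
tool_rot: [-0.283, 0.947, 0.145, -0.043]
contact_force: [-0.9, 5.1, 1.9]
width: 0.177
```

```bash
python3 -c "
from h import *
import numpy as np
rep()
for th in (.2,.4,.6,.8,1.,1.2,1.4,1.6,1.75,1.8):
    d=75*np.array([-np.cos(th),-np.sin(th)])-[-75,0]
    print(th,(d/200).round(3),'tool',(d[0]/200).round(3),(-d[1]*.837/200).round(3),(d[1]*.547/200).round(3))"
```

```text
t 23.45 pos [ 0.513  -0.0733  0.0589] q [-0.2833  0.947   0.1453 -0.0432] F [-0.9  5.1  1.9] w 0.177 j [-0.23  0.78  0.82  1.89 -0.92  1.39  1.38]
lane pos [[ 0.0104 -0.0524]] z 0.0589
tool axes in lane (cols x y z)
 [[ 1.    -0.005  0.004]
 [-0.007 -0.836  0.549]
 [ 0.    -0.549 -0.836]]
0.2 [ 0.007 -0.075] tool 0.007 0.062 -0.041
0.4 [ 0.03  -0.146] tool 0.03 0.122 -0.08
0.6 [ 0.065 -0.212] tool 0.065 0.177 -0.116
0.8 [ 0.114 -0.269] tool 0.114 0.225 -0.147
1.0 [ 0.172 -0.316] tool 0.172 0.264 -0.173
1.2 [ 0.239 -0.35 ] tool 0.239 0.293 -0.191
1.4 [ 0.311 -0.37 ] tool 0.311 0.309 -0.202
1.6 [ 0.386 -0.375] tool 0.386 0.314 -0.205
1.75 [ 0.442 -0.369] tool 0.442 0.309 -0.202
1.8 [ 0.46  -0.365] tool 0.46 0.306 -0.2
```

jog_arm(
  moves=[
    [0,0.01,-0.007,0,-1],
    [0,0.02,-0.013,0,-1],
    [0.002,0.03,-0.02,0,-1],
    [0.004,0.04,-0.026,0,-1],
    [0.005,0.045,-0.03,0,-1],
    [0.005,0.045,-0.03,0,-1],
    [0.005,0.045,-0.03,0,-1],
    [0.005,0.045,-0.03,0,-1],
  ],
)

```text
t: 24.25
eef_pos: [0.5172, -0.083, 0.0587]
tool_rot: [-0.283, 0.947, 0.145, -0.043]
contact_force: [-0.1, 3.4, 5.7]
width: 0.176
```

jog_arm(
  moves=[
    [0.023,0.06,-0.039,0,-1],
    [0.058,0.115,-0.075,0,-1],
    [0.107,0.163,-0.106,0,-1],
    [0.165,0.202,-0.132,0,-1],
    [0.232,0.231,-0.15,0,-1],
    [0.304,0.247,-0.161,0,-1],
    [0.379,0.252,-0.164,0,-1],
    [0.435,0.247,-0.161,0,-1],
  ],
)

```text
t: 25.05
eef_pos: [0.6172, -0.1231, 0.0578]
tool_rot: [-0.275, 0.95, 0.142, -0.044]
contact_force: [-1.1, -8.3, 3.8]
width: 0.173
```

```bash
python3 -c "
from h import *
rep()"
```

```text
t 25.05 pos [ 0.6172 -0.1231  0.0578] q [-0.2752  0.9498  0.1424 -0.0438] F [-1.1 -8.3  3.8] w 0.173 j [-0.13  0.91  0.79  1.59 -0.93  1.51  1.27]
lane pos [[ 0.0944 -0.1317]] z 0.0578
tool axes in lane (cols x y z)
 [[ 1.    -0.013  0.002]
 [-0.012 -0.845  0.535]
 [-0.005 -0.535 -0.845]]
```

jog_arm(
  moves=[
    [0.02,0,0,0,-1],
    [0.04,-0.005,0,0,-1],
    [0.05,-0.01,0.005,0,-1],
    [0.05,-0.01,0.005,0,-1],
    [0.05,-0.01,0.005,0,-1],
    [0.05,-0.01,0.005,0,0.2],
    [0.05,-0.01,0.005,0,0.2],
    [0.05,-0.01,0.005,0,0.2],
  ],
)

```text
t: 25.85
eef_pos: [0.6257, -0.1125, 0.0574]
tool_rot: [-0.28, 0.948, 0.143, -0.044]
contact_force: [0.1, 0.8, 0.3]
width: 0.358
```

```bash
python3 -c "
from h import *
sh((.1,-.2,.14),(.2,-.24,.14),(.20,-.24,.03),lane=True)
s=snap('side','s3.png');cv2.imwrite('pics/s3c.png',cv2.resize(s['color'][150:280,220:380],(738,600),interpolation=2))"
```

```text
t 25.85 pos [ 0.6257 -0.1125  0.0574] q [-0.2801  0.9483  0.1428 -0.0438] F [0.1 0.8 0.3] w 0.358 j [-0.14  0.91  0.78  1.57 -0.95  1.51  1.25]
lane pos [[ 0.1057 -0.1242]] z 0.0574
tool axes in lane (cols x y z)
 [[ 1.    -0.011  0.004]
 [-0.011 -0.839  0.544]
 [-0.003 -0.544 -0.839]]
(0.1, -0.2, 0.14) -> [-0.026  0.094 -0.553] mm 112
(0.2, -0.24, 0.14) -> [ 0.477  0.256 -0.66 ] mm 171
(0.2, -0.24, 0.03) -> [ 0.478  0.555 -0.198] mm 152
```

View pics/s3c.png

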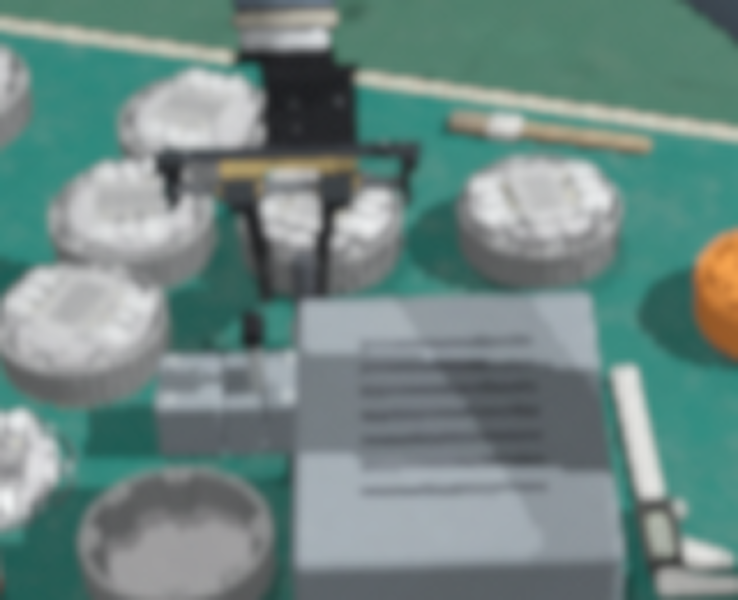

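jog_arm(
  moves=[
    [0,0,-0.15,0,0.2],
    [0,0,-0.35,0,0.2],
    [-0.02,0.1,-0.55,0,0.5],
    [-0.04,0.3,-0.6,0,1],
    [-0.06,0.5,-0.6,0,1],
    [-0.08,0.7,-0.6,0,1],
    [-0.1,0.9,-0.6,0,1],
    [-0.1,0.9,-0.6,0,1],
  ],
)

```text
t: 26.7
eef_pos: [0.6689, -0.3264, 0.054]
tool_rot: [-0.282, 0.948, 0.141, -0.046]
contact_force: [-1.4, -0.8, -0.2]
width: 0.983
```

```bash
python3 -c "
from h import *
sh((.085,-.335,.1),(.085,-.330,.023),lane=True)
s=snap('top','t4.png');cv2.imwrite('pics/t4c.png',cv2.resize(s['color'][90:325,290:500],(536,600),interpolation=2))"
```

```text
t 26.7 pos [ 0.6689 -0.3264  0.054 ] q [-0.2819  0.9479  0.1409 -0.0461] F [-1.4 -0.8 -0.2] w 0.983 j [ 0.21  1.11  0.78  1.12 -0.91  1.74  1.27]
lane pos [[ 0.0813 -0.3411]] z 0.054
tool axes in lane (cols x y z)
 [[ 1.    -0.016  0.001]
 [-0.013 -0.837  0.548]
 [-0.008 -0.547 -0.837]]
(0.085, -0.335, 0.1) -> [ 0.016 -0.152 -0.176] mm 47
(0.085, -0.33, 0.023) -> [0.019 0.038 0.16 ] mm 33
```

View pics/t4c.png

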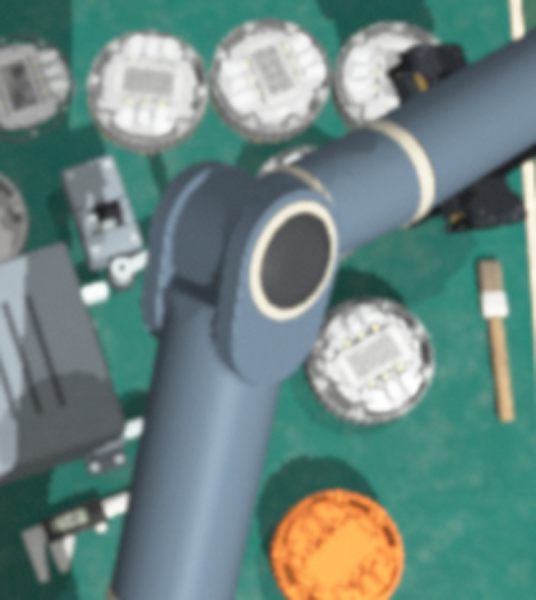

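jog_arm(
  moves=[
    [0.019,0.02,0.08,0,1],
    [0.019,0.038,0.16,0,1],
    [0.019,-0.037,0.209,0,1],
    [-0.04,-0.1,0.25,0,1],
    [-0.1,-0.165,0.293,0,1],
    [-0.15,-0.216,0.326,0,1],
    [-0.2,-0.268,0.36,0,1],
    [-0.256,-0.326,0.398,0,1],
  ],
)

```text
t: 27.55
eef_pos: [0.5943, -0.2404, 0.0284]
tool_rot: [-0.282, 0.947, 0.146, -0.043]
contact_force: [1.0, -1.0, -0.6]
width: 0.998
```

```bash
python3 -c "
from h import *
sh((0,-.205,.023),(0,-.14,.023),(0,-.06,.023),lane=True)
s=snap('top','t5.png');cv2.imwrite('pics/t5c.png',cv2.resize(s['color'][90:325,290:500],(536,600),interpolation=2))"
```

```text
t 27.55 pos [ 0.5943 -0.2404  0.0284] q [-0.2817  0.9473  0.1464 -0.0433] F [ 1.  -1.  -0.6] w 0.998 j [ 0.06  0.99  0.78  1.49 -0.9   1.56  1.4 ]
lane pos [[ 0.0367 -0.2363]] z 0.0284
tool axes in lane (cols x y z)
 [[ 1.    -0.004  0.003]
 [-0.005 -0.838  0.546]
 [ 0.    -0.546 -0.838]]
(0, -0.205, 0.023) -> [-0.184 -0.116  0.108] mm 49
(0, -0.14, 0.023) -> [-0.186 -0.388  0.285] mm 103
(0, -0.06, 0.023) -> [-0.187 -0.723  0.504] mm 180
```

View pics/t5c.png

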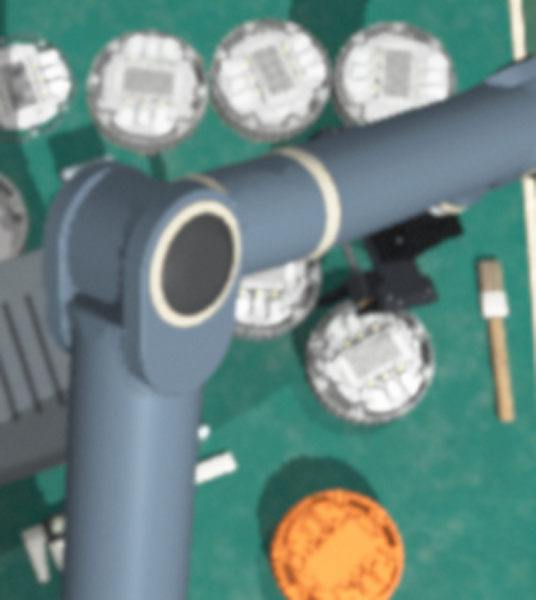

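jog_arm(
  moves=[
    [-0.06,-0.09,0.075,0,1],
    [-0.125,-0.18,0.147,0,1],
    [-0.165,-0.245,0.19,0,1],
    [-0.194,-0.304,0.229,0,1],
    [-0.194,-0.388,0.283,0,1],
    [-0.194,-0.473,0.338,0,1],
    [-0.194,-0.557,0.392,0,1],
    [-0.194,-0.62,0.433,0,1],
  ],
)

```text
t: 28.4
eef_pos: [0.5117, -0.1084, 0.0243]
tool_rot: [-0.282, 0.947, 0.146, -0.044]
contact_force: [0.3, -1.8, -0.7]
width: 0.999
```

```bash
python3 -c "
from h import *
sh((0,-.04,.023),lane=True)
s=snap('side','s6.png');cv2.imwrite('pics/s6c.png',cv2.resize(s['color'][150:310,200:400],(750,600),interpolation=2))"
```

```text
t 28.4 pos [ 0.5117 -0.1084  0.0243] q [-0.2818  0.9473  0.146  -0.0437] F [ 0.3 -1.8 -0.7] w 0.999 j [-0.15  0.85  0.78  1.86 -0.93  1.37  1.44]
lane pos [[-0.0016 -0.0854]] z 0.0243
tool axes in lane (cols x y z)
 [[ 1.    -0.004  0.002]
 [-0.005 -0.837  0.547]
 [-0.001 -0.547 -0.837]]
(0, -0.04, 0.023) -> [ 0.007 -0.187  0.13 ] mm 45
```

View pics/s6c.png

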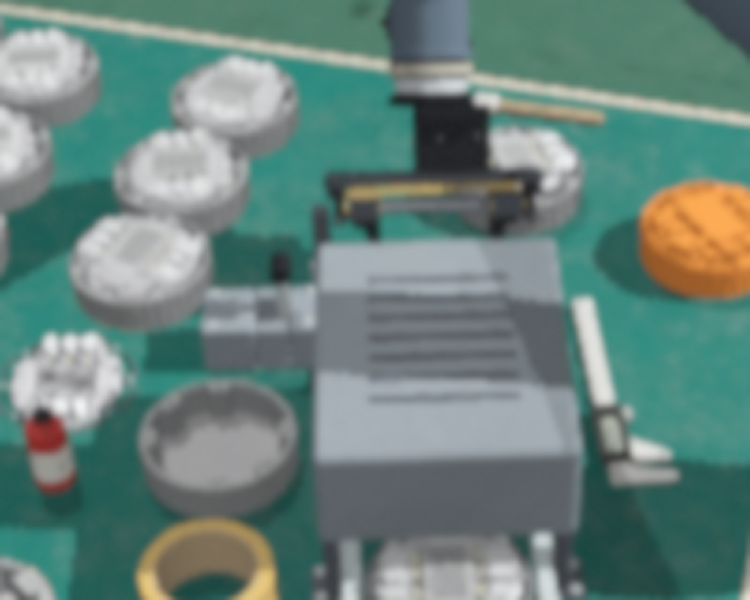

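jog_arm(
  moves=[
    [0.004,-0.045,0.03,0,1],
    [0.007,-0.09,0.06,0,1],
    [0.007,-0.135,0.09,0,1],
    [0.007,-0.18,0.12,0,1],
    [0.007,-0.187,0.125,0,1],
    [0.007,-0.187,0.125,0,1],
    [0.007,-0.187,0.125,0,1],
    [0.007,-0.187,0.125,0,1],
  ],
)

```text
t: 29.25
eef_pos: [0.4976, -0.0695, 0.0238]
tool_rot: [-0.281, 0.948, 0.142, -0.045]
contact_force: [-5.0, -6.0, 2.6]
width: 0.999
```

```bash
python3 -c "
from h import *
sh((0,-.13,.09),(-.06,-.30,.09),(-.084,-.345,.09),(-.084,-.335,.023),lane=True)"
```

```text
t 29.25 pos [ 0.4976 -0.0695  0.0238] q [-0.2809  0.9481  0.1423 -0.0447] F [-5.  -6.   2.6] w 0.999 j [-0.21  0.81  0.78  1.93 -0.95  1.32  1.42]
lane pos [[-0.0031 -0.0441]] z 0.0238
tool axes in lane (cols x y z)
 [[ 1.    -0.012  0.002]
 [-0.012 -0.838  0.545]
 [-0.005 -0.545 -0.838]]
(0, -0.13, 0.09) -> [ 0.019  0.179 -0.511] mm 108
(-0.06, -0.3, 0.09) -> [-0.271  0.895 -0.976] mm 270
(-0.084, -0.345, 0.09) -> [-0.389  1.085 -1.099] mm 319
(-0.084, -0.335, 0.023) -> [-0.388  1.226 -0.791] mm 302
```

jog_arm(
  moves=[
    [0.01,0.06,-0.1,0,1],
    [0.01,0.12,-0.3,0,1],
    [0.01,0.2,-0.5,0,1],
    [-0.05,0.4,-0.65,0,1],
    [-0.12,0.6,-0.8,0,1],
    [-0.2,0.8,-0.9,0,1],
    [-0.28,0.95,-0.98,0,1],
    [-0.35,1,-1,0,1],
  ],
)

```text
t: 30.05
eef_pos: [0.5138, -0.3557, 0.081]
tool_rot: [-0.282, 0.948, 0.143, -0.044]
contact_force: [0.3, 1.1, 0.1]
width: 1.003
```

```bash
python3 -c "
from h import *
sh((-.087,-.345,.06),(-.087,-.335,.023),(-.087,-.313,.023),(-.065,-.285,.023),(-.045,-.26,.023),(-.025,-.235,.023),lane=True)"
```

```text
t 30.05 pos [ 0.5138 -0.3557  0.081 ] q [-0.2816  0.9478  0.1431 -0.0442] F [0.3 1.1 0.1] w 1.003 j [ 0.23  0.95  0.83  1.46 -0.78  1.65  1.52]
lane pos [[-0.0752 -0.3216]] z 0.081
tool axes in lane (cols x y z)
 [[ 1.    -0.01   0.003]
 [-0.01  -0.837  0.546]
 [-0.003 -0.546 -0.837]]
(-0.087, -0.345, 0.06) -> [-0.057  0.156  0.024] mm 34
(-0.087, -0.335, 0.023) -> [-0.057  0.215  0.206] mm 61
(-0.087, -0.313, 0.023) -> [-0.058  0.123  0.266] mm 60
(-0.065, -0.285, 0.023) -> [0.05  0.005 0.343] mm 69
(-0.045, -0.26, 0.023) -> [ 0.149 -0.101  0.412] mm 90
(-0.025, -0.235, 0.023) -> [ 0.247 -0.207  0.48 ] mm 116
```

jog_arm(
  moves=[
    [-0.057,0.156,0.024,0,1],
    [-0.057,0.215,0.206,0,1],
    [-0.057,0.21,0.21,0,1],
    [-0.057,0.123,0.266,0,1],
    [0,0.06,0.305,0,1],
    [0.05,0.005,0.343,0,1],
    [0.1,-0.05,0.378,0,1],
    [0.15,-0.1,0.412,0,1],
  ],
)

```text
t: 30.85
eef_pos: [0.5264, -0.2829, 0.0247]
tool_rot: [-0.282, 0.947, 0.146, -0.044]
contact_force: [-1.8, -3.5, 1.7]
width: 1.002
```

```bash
python3 -c "
from h import *
sh((-.025,-.235,.023),(-.006,-.21,.023),(-.004,-.18,.023),(-.004,-.155,.023),(-.004,-.13,.023),(-.004,-.105,.023),(-.003,-.08,.023),lane=True)"
```

```text
t 30.85 pos [ 0.5264 -0.2829  0.0247] q [-0.2818  0.9473  0.1457 -0.0439] F [-1.8 -3.5  1.7] w 1.002 j [ 0.13  0.97  0.79  1.58 -0.84  1.52  1.52]
lane pos [[-0.0409 -0.256 ]] z 0.0247
tool axes in lane (cols x y z)
 [[ 1.    -0.005  0.002]
 [-0.006 -0.837  0.547]
 [-0.001 -0.547 -0.837]]
(-0.025, -0.235, 0.023) -> [ 0.079 -0.084  0.065] mm 26
(-0.006, -0.21, 0.023) -> [ 0.173 -0.189  0.133] mm 58
(-0.004, -0.18, 0.023) -> [ 0.183 -0.315  0.215] mm 85
(-0.004, -0.155, 0.023) -> [ 0.182 -0.419  0.284] mm 108
(-0.004, -0.13, 0.023) -> [ 0.181 -0.524  0.352] mm 131
(-0.004, -0.105, 0.023) -> [ 0.18  -0.629  0.42 ] mm 156
(-0.003, -0.08, 0.023) -> [ 0.185 -0.733  0.489] mm 180
```

jog_arm(
  moves=[
    [0.079,-0.084,0.065,0,1],
    [0.125,-0.136,0.1,0,1],
    [0.173,-0.189,0.133,0,1],
    [0.183,-0.25,0.173,0,1],
    [0.183,-0.315,0.215,0,1],
    [0.182,-0.37,0.25,0,1],
    [0.182,-0.419,0.284,0,1],
    [0.182,-0.47,0.317,0,1],
  ],
)

```text
t: 31.65
eef_pos: [0.5265, -0.166, 0.0224]
tool_rot: [-0.281, 0.948, 0.144, -0.043]
contact_force: [1.2, -5.8, 1.8]
width: 1.002
```

```bash
python3 -c "
from h import *
sh((-.004,-.13,.023),(-.004,-.105,.023),(-.003,-.08,.023),(-.003,-.05,.023),lane=True)"
```

```text
t 31.65 pos [ 0.5265 -0.166   0.0224] q [-0.2806  0.9479  0.1442 -0.043 ] F [ 1.2 -5.8  1.8] w 1.002 j [-0.05  0.89  0.78  1.76 -0.9   1.42  1.46]
lane pos [[-0.0051 -0.1448]] z 0.0224
tool axes in lane (cols x y z)
 [[ 1.    -0.008  0.004]
 [-0.009 -0.839  0.544]
 [-0.001 -0.544 -0.839]]
(-0.004, -0.13, 0.023) -> [ 0.005 -0.064  0.038] mm 15
(-0.004, -0.105, 0.023) -> [ 0.004 -0.169  0.106] mm 40
(-0.003, -0.08, 0.023) -> [ 0.008 -0.274  0.174] mm 65
(-0.003, -0.05, 0.023) -> [ 0.007 -0.399  0.256] mm 95
```

jog_arm(
  moves=[
    [0.005,-0.05,0.03,0,1],
    [0.005,-0.1,0.062,0,1],
    [0.005,-0.15,0.094,0,1],
    [0.007,-0.2,0.126,0,1],
    [0.007,-0.25,0.158,0,1],
    [0.007,-0.3,0.19,0,1],
    [0.007,-0.35,0.223,0,1],
    [0.007,-0.4,0.256,0,1],
  ],
)

```text
t: 32.45
eef_pos: [0.4991, -0.0744, 0.0228]
tool_rot: [-0.281, 0.948, 0.144, -0.044]
contact_force: [0.6, -9.9, -0.8]
width: 1.002
```

```bash
python3 -c "
from h import *
sh((-.003,-.03,.023),(-.003,-.01,.023),(-.003,.002,.023),lane=True)"
```

```text
t 32.45 pos [ 0.4991 -0.0744  0.0228] q [-0.2808  0.9479  0.1442 -0.0437] F [ 0.6 -9.9 -0.8] w 1.002 j [-0.2   0.81  0.76  1.93 -0.94  1.32  1.42]
lane pos [[-0.0031 -0.0492]] z 0.0228
tool axes in lane (cols x y z)
 [[ 1.    -0.008  0.003]
 [-0.009 -0.838  0.545]
 [-0.002 -0.545 -0.838]]
(-0.003, -0.03, 0.023) -> [-0.    -0.081  0.051] mm 19
(-0.003, -0.01, 0.023) -> [-0.001 -0.165  0.106] mm 39
(-0.003, 0.002, 0.023) -> [-0.002 -0.215  0.138] mm 51
```

jog_arm(
  moves=[
    [0,-0.03,0.019,0,1],
    [0,-0.06,0.038,0,1],
    [0,-0.09,0.057,0,1],
    [0,-0.1,0.063,0,1],
    [0,-0.02,0.012,0,1],
    [0,0.04,-0.026,0,0.4],
    [0,0.06,-0.04,0,0],
    [0,0.06,-0.04,0,0],
  ],
)

```text
t: 33.25
eef_pos: [0.5037, -0.0893, 0.0232]
tool_rot: [-0.282, 0.947, 0.144, -0.044]
contact_force: [1.0, -0.2, 0.4]
width: 0.807
```

```bash
python3 -c "
from h import *
sh((-.003,-.045,.023),(-.003,-.03,.023),(-.003,-.015,.023),(-.003,-.008,.023),lane=True)"
```

```text
t 33.25 pos [ 0.5037 -0.0893  0.0232] q [-0.2822  0.9475  0.144  -0.0436] F [ 1.  -0.2  0.4] w 0.807 j [-0.17  0.82  0.76  1.9  -0.93  1.34  1.43]
lane pos [[-0.0033 -0.0648]] z 0.0232
tool axes in lane (cols x y z)
 [[ 1.    -0.008  0.004]
 [-0.009 -0.837  0.547]
 [-0.001 -0.547 -0.837]]
(-0.003, -0.045, 0.023) -> [ 0.    -0.082  0.055] mm 20
(-0.003, -0.03, 0.023) -> [-0.    -0.145  0.096] mm 35
(-0.003, -0.015, 0.023) -> [-0.001 -0.208  0.137] mm 50
(-0.003, -0.008, 0.023) -> [-0.001 -0.237  0.156] mm 57
```

jog_arm(
  moves=[
    [0,0,0,0,0],
    [0,0,0,0,0],
    [0,-0.02,0.013,0,0],
    [0,-0.06,0.04,0,0],
    [0,-0.09,0.06,0,0],
    [0,-0.12,0.08,0,0],
    [0,-0.145,0.096,0,0],
    [0,-0.165,0.11,0,0],
  ],
)

```text
t: 34.05
eef_pos: [0.493, -0.0521, 0.0229]
tool_rot: [-0.279, 0.948, 0.145, -0.042]
contact_force: [2.4, -7.7, 0.9]
width: 0.498
```

```bash
python3 -c "
from h import *
sh((-.003,-.015,.023),(-.003,-.005,.023),lane=True)"
```

```text
t 34.05 pos [ 0.493  -0.0521  0.0229] q [-0.2791  0.9484  0.1447 -0.0423] F [ 2.4 -7.7  0.9] w 0.498 j [-0.23  0.79  0.75  1.96 -0.95  1.29  1.41]
lane pos [[-0.0022 -0.0261]] z 0.0229
tool axes in lane (cols x y z)
 [[ 1.    -0.007  0.005]
 [-0.008 -0.841  0.542]
 [ 0.001 -0.542 -0.841]]
(-0.003, -0.015, 0.023) -> [-0.005 -0.047  0.03 ] mm 11
(-0.003, -0.005, 0.023) -> [-0.005 -0.089  0.057] mm 21
```

jog_arm(
  moves=[
    [-0.003,-0.01,0.007,0,0],
    [-0.005,-0.02,0.014,0,0],
    [-0.005,-0.03,0.02,0,0],
    [-0.005,-0.04,0.026,0,0],
    [-0.005,-0.05,0.032,0,0],
    [-0.005,-0.055,0.036,0,0],
    [-0.005,-0.055,0.036,0,0],
    [-0.005,-0.055,0.036,0,0],
  ],
)

```text
t: 34.85
eef_pos: [0.4883, -0.0399, 0.0229]
tool_rot: [-0.279, 0.948, 0.145, -0.042]
contact_force: [1.2, -6.7, 1.2]
width: 0.496
```

```bash
python3 -c "
from h import *
sh((-.003,-.005,.023),lane=True)"
```

```text
t 34.85 pos [ 0.4883 -0.0399  0.0229] q [-0.2793  0.9483  0.1446 -0.0422] F [ 1.2 -6.7  1.2] w 0.496 j [-0.25  0.78  0.75  1.98 -0.96  1.27  1.4 ]
lane pos [[-0.0029 -0.013 ]] z 0.0229
tool axes in lane (cols x y z)
 [[ 1.    -0.007  0.005]
 [-0.009 -0.84   0.542]
 [ 0.001 -0.542 -0.84 ]]
(-0.003, -0.005, 0.023) -> [-0.001 -0.034  0.021] mm 8
```

jog_arm(
  moves=[
    [0,-0.012,0.008,0,0],
    [0,-0.024,0.016,0,0],
    [0,-0.034,0.022,0,0],
    [0,-0.042,0.027,0,0],
    [0,-0.042,0.027,0,0],
    [0,-0.042,0.027,0,0],
    [0,-0.042,0.027,0,0],
    [0,-0.042,0.027,0,0],
  ],
)

```text
t: 35.65
eef_pos: [0.4866, -0.034, 0.023]
tool_rot: [-0.276, 0.949, 0.144, -0.041]
contact_force: [3.8, -12.7, 2.8]
width: 0.497
```

```bash
python3 -c "
from h import *
sh((-.003,-.005,.023),lane=True)
s=snap('side','s7.png');s2=snap('top','t7.png')
cv2.imwrite('pics/c7.png',np.hstack([cv2.resize(s['color'][190:360,230:380],(400,453),interpolation=2),cv2.resize(s2['color'][210:330,170:276],(400,453),interpolation=2)]))"
```

```text
t 35.65 pos [ 0.4866 -0.034   0.023 ] q [-0.276   0.9494  0.1439 -0.0408] F [  3.8 -12.7   2.8] w 0.497 j [-0.26  0.77  0.75  2.   -0.96  1.26  1.39]
lane pos [[-0.0027 -0.0069]] z 0.023
tool axes in lane (cols x y z)
 [[ 1.    -0.008  0.008]
 [-0.011 -0.844  0.536]
 [ 0.002 -0.536 -0.844]]
(-0.003, -0.005, 0.023) -> [-0.002 -0.008  0.005] mm 2
```

View pics/c7.png

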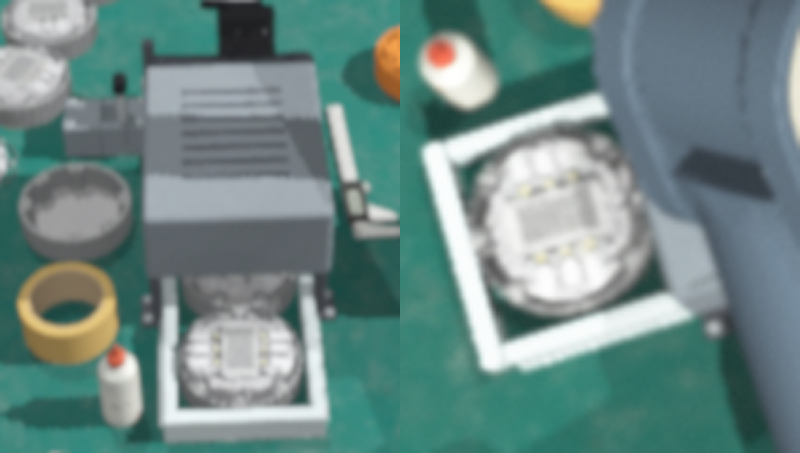

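jog_arm(
  moves=[
    [0,-0.008,0.005,0,0],
    [0,-0.016,0.01,0,0],
    [0,-0.024,0.016,0,0],
    [0,-0.024,0.016,0,0],
    [0,-0.024,0.016,0,0],
    [0,-0.024,0.016,0,0],
    [0,-0.024,0.016,0,0],
    [0,-0.024,0.016,0,0],
  ],
)

```text
t: 36.55
eef_pos: [0.4866, -0.0335, 0.023]
tool_rot: [-0.272, 0.951, 0.143, -0.039]
contact_force: [3.9, -21.9, 5.6]
width: 0.502
```

```bash
python3 -c "
from h import *
rep()
c=cal('side');L=np.load('L.npy')
im=cv2.imread('pics/t7.png');g=cv2.GaussianBlur(cv2.cvtColor(im,6),(3,3),0)
h=cv2.HoughCircles(g[200:330,160:290],cv2.HOUGH_GRADIENT,1,30,param1=100,param2=15,minRadius=20,maxRadius=30)
for q in h[0]: print(q,W2L(L,pix2w(cal('top'),[q[:2]+[160,200]],.036)).round(4))"
```

```text
t 36.55 pos [ 0.4866 -0.0335  0.023 ] q [-0.2715  0.951   0.1428 -0.0388] F [  3.9 -21.9   5.6] w 0.502 j [-0.27  0.76  0.75  2.   -0.96  1.25  1.39]
lane pos [[-0.0026 -0.0064]] z 0.023
tool axes in lane (cols x y z)
 [[ 1.    -0.01   0.01 ]
 [-0.014 -0.849  0.527]
 [ 0.004 -0.527 -0.85 ]]
[52.5 70.5 23.9] [[-0.0019  0.3108]]
```

jog_arm(
  moves=[
    [0,0.04,-0.025,0,0],
    [0,0.08,-0.05,0,0],
    [0,0.1,-0.2,0,0],
    [0,0.12,-0.42,0,0],
    [0,0.14,-0.64,0,0],
    [0.1,0.16,-0.82,0,0],
    [0.3,0.16,-0.82,0,0],
    [0.5,0.16,-0.82,0,0],
  ],
)

```text
t: 37.35
eef_pos: [0.6138, -0.1037, 0.1438]
tool_rot: [-0.283, 0.947, 0.145, -0.043]
contact_force: [0.8, 0.3, -0.7]
width: 0.505
```

```bash
python3 -c "
from h import *
sh((.099,-.175,.142),(.099,-.121,.058),lane=True)"
```

```text
t 37.35 pos [ 0.6138 -0.1037  0.1438] q [-0.2827  0.9473  0.1445 -0.0428] F [ 0.8  0.3 -0.7] w 0.505 j [-0.16  0.78  0.8   1.57 -0.87  1.58  1.17]
lane pos [[ 0.0971 -0.1122]] z 0.1438
tool axes in lane (cols x y z)
 [[ 1.    -0.007  0.005]
 [-0.008 -0.836  0.548]
 [ 0.001 -0.548 -0.836]]
(0.099, -0.175, 0.142) -> [ 0.012  0.268 -0.164] mm 63
(0.099, -0.121, 0.058) -> [0.01  0.272 0.335] mm 86
```

jog_arm(
  moves=[
    [0.01,0.14,-0.08,0,0],
    [0.01,0.27,-0.12,0,0],
    [0.01,0.272,0.05,0,0],
    [0.01,0.272,0.2,0,0],
    [0.01,0.272,0.335,0,0],
    [0.01,0.272,0.335,0,-1],
    [0.01,0.272,0.335,0,-1],
    [0.01,0.272,0.335,0,-1],
  ],
)

```text
t: 38.15
eef_pos: [0.6177, -0.113, 0.058]
tool_rot: [-0.281, 0.948, 0.145, -0.043]
contact_force: [0.5, 0.2, -0.2]
width: 0.308
```

jog_arm(
  moves=[
    [0,0,0,0,-1],
    [0,0,0,0,-1],
    [0,0,0,0,-1],
    [0,0,0,0,-1],
    [0,0,0,0,-1],
    [0,0,0,0,-1],
    [0,0,0,0,-1],
    [0,0,0,0,-1],
  ],
)

```text
t: 38.95
eef_pos: [0.6177, -0.1131, 0.0578]
tool_rot: [-0.281, 0.948, 0.145, -0.043]
contact_force: [1.5, -3.8, 5.9]
width: 0.178
```

```bash
python3 -c "
from h import *
rep()
p0=75*np.array([-np.cos(1.75),-np.sin(1.75)])
for th in (1.6,1.4,1.2,1.,.8,.6,.4,.2,0,-.05):
    d=75*np.array([-np.cos(th),-np.sin(th)])-p0
    print(th,d.round(0),'tool',(d[0]/200).round(3),(-d[1]*.837/200).round(3),(d[1]*.547/200).round(3))"
```

```text
t 38.95 pos [ 0.6177 -0.1131  0.0578] q [-0.2814  0.9477  0.1446 -0.0428] F [ 1.5 -3.8  5.9] w 0.178 j [-0.12  0.89  0.75  1.59 -0.92  1.49  1.25]
lane pos [[ 0.0979 -0.1223]] z 0.0578
tool axes in lane (cols x y z)
 [[ 1.    -0.007  0.005]
 [-0.008 -0.838  0.546]
 [ 0.    -0.546 -0.838]]
1.6 [-11.  -1.] tool -0.056 0.005 -0.003
1.4 [-26.  -0.] tool -0.131 0.0 -0.0
1.2 [-41.   4.] tool -0.203 -0.016 0.011
1.0 [-54.  11.] tool -0.269 -0.045 0.029
0.8 [-66.  20.] tool -0.328 -0.084 0.055
0.6 [-75.  31.] tool -0.376 -0.132 0.086
0.4 [-82.  45.] tool -0.412 -0.187 0.122
0.2 [-87.  59.] tool -0.434 -0.246 0.161
0 [-88.  74.] tool -0.442 -0.309 0.202
-0.05 [-88.  78.] tool -0.441 -0.325 0.212
```

Post gripped (opening 0.178, about 16 mm). Now swinging it shut.

jog_arm(
  moves=[
    [-0.056,0.005,-0.003,0,-1],
    [-0.131,0,0,0,-1],
    [-0.203,-0.016,0.011,0,-1],
    [-0.269,-0.045,0.029,0,-1],
    [-0.328,-0.084,0.055,0,-1],
    [-0.376,-0.132,0.086,0,-1],
    [-0.412,-0.187,0.122,0,-1],
    [-0.434,-0.246,0.161,0,-1],
  ],
)

```text
t: 39.75
eef_pos: [0.5188, -0.0828, 0.0576]
tool_rot: [-0.281, 0.948, 0.144, -0.041]
contact_force: [6.2, -3.2, 4.7]
width: 0.175
```

jog_arm(
  moves=[
    [-0.005,-0.03,0.02,0,-1],
    [-0.008,-0.063,0.041,0,-1],
    [-0.008,-0.08,0.052,0,-1],
    [-0.008,-0.095,0.062,0,-1],
    [-0.008,-0.095,0.062,0,-1],
    [-0.008,-0.095,0.062,0,-1],
    [-0.008,-0.095,0.062,0,-1],
    [-0.008,-0.095,0.062,0,-1],
  ],
)

```text
t: 40.55
eef_pos: [0.5095, -0.0625, 0.0575]
tool_rot: [-0.281, 0.948, 0.144, -0.042]
contact_force: [2.3, -4.4, 6.3]
width: 0.17
```

```bash
python3 -c "
from h import *
rep()"
```

```text
t 40.55 pos [ 0.5095 -0.0625  0.0575] q [-0.2808  0.9479  0.1444 -0.0425] F [ 2.3 -4.4  6.3] w 0.17 j [-0.23  0.75  0.78  1.91 -0.91  1.35  1.35]
lane pos [[ 0.0104 -0.041 ]] z 0.0575
tool axes in lane (cols x y z)
 [[ 1.    -0.007  0.005]
 [-0.009 -0.839  0.545]
 [ 0.001 -0.545 -0.839]]
```

jog_arm(
  moves=[
    [0,-0.012,0.008,0,-1],
    [0,-0.024,0.016,0,-1],
    [0,-0.036,0.024,0,-1],
    [0,-0.036,0.024,0,-1],
    [0,-0.036,0.024,0,-1],
    [0,-0.036,0.024,0,-1],
    [0,-0.036,0.024,0,-1],
    [0,-0.036,0.024,0,-1],
  ],
)

```text
t: 41.35
eef_pos: [0.5095, -0.0621, 0.0573]
tool_rot: [-0.273, 0.95, 0.143, -0.039]
contact_force: [6.1, -18.7, 7.7]
width: 0.174
```

```bash
python3 -c "
from h import *
rep()"
```

```text
t 41.35 pos [ 0.5095 -0.0621  0.0573] q [-0.2733  0.9505  0.1427 -0.0394] F [  6.1 -18.7   7.7] w 0.174 j [-0.24  0.75  0.78  1.92 -0.91  1.33  1.34]
lane pos [[ 0.0105 -0.0407]] z 0.0573
tool axes in lane (cols x y z)
 [[ 1.    -0.01   0.01 ]
 [-0.014 -0.847  0.531]
 [ 0.003 -0.531 -0.848]]
```

jog_arm(
  moves=[
    [0,0.025,-0.016,0,-1],
    [0,0.032,-0.021,0,-1],
    [0,0.032,-0.021,0,0.2],
    [0,0.032,-0.021,0,0.2],
    [0,0.032,-0.021,0,0.2],
    [0,0.032,-0.021,0,0.2],
    [0,0.032,-0.2,0,0.2],
    [0,0.032,-0.45,0,0.2],
  ],
)

```text
t: 42.15
eef_pos: [0.5204, -0.102, 0.1275]
tool_rot: [-0.284, 0.947, 0.145, -0.047]
contact_force: [0.9, -0.5, -0.2]
width: 0.578
```

jog_arm(
  moves=[
    [0,0,-0.2,0,0.2],
    [0,0,-0.4,0,0.2],
    [0,0,-0.6,0,0.2],
    [0,0,-0.8,0,0.2],
    [0,0,-1,0,0.2],
    [0,0.2,-1,0,0.2],
    [0,0.4,-1,0,0.2],
    [0,0.4,-1,0,0.2],
  ],
)

```text
t: 42.95
eef_pos: [0.5736, -0.2754, 0.2476]
tool_rot: [-0.283, 0.947, 0.142, -0.046]
contact_force: [-0.8, 1.0, -0.7]
width: 0.6
```

jog_arm(
  moves=[
    [0.2,0.2,-0.15,0,0.2],
    [0.4,0.4,-0.3,0,0.2],
    [0.4,0.6,-0.4,0,0.2],
    [0.4,0.7,-0.5,0,0.2],
    [0.4,0.7,-0.5,0,0.2],
    [0.4,0.7,-0.5,0,0.2],
    [0.4,0.7,-0.5,0,0.2],
    [0.4,0.7,-0.5,0,0.2],
  ],
)

```text
t: 43.75
eef_pos: [0.6982, -0.4092, 0.2586]
tool_rot: [-0.281, 0.948, 0.145, -0.035]
contact_force: [0.0, 0.0, 1.0]
width: 0.6
```

```bash
python3 -c "
from h import *
st()
s=snap('side','s8.png');s2=snap('top','t8.png')
cv2.imwrite('pics/c8.png',np.hstack([cv2.resize(s['color'][150:350,220:390],(390,459),interpolation=2),cv2.resize(s2['color'][140:330,170:370],(410,459),interpolation=2)]))"
```

```text
t 43.75 pos [ 0.6982 -0.4092  0.2586] q [-0.281   0.9481  0.1448 -0.0354] F [0. 0. 1.] w 0.6 j [ 0.7   1.04 -0.34  0.54 -0.14  1.99  0.73]
```

View pics/c8.png

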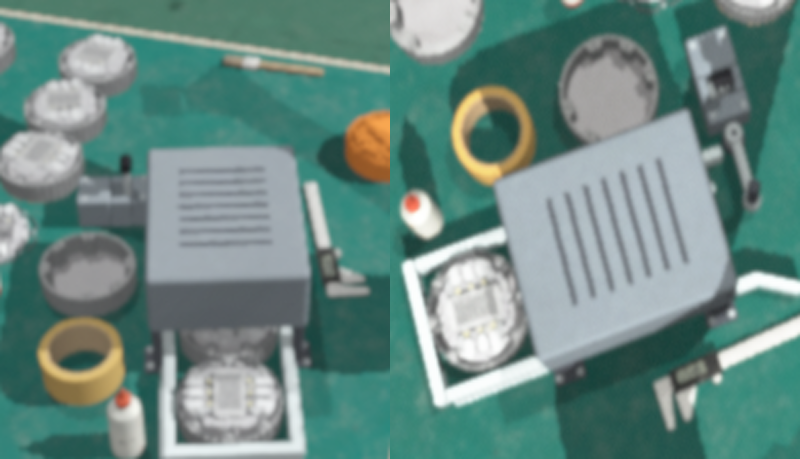

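```bash
python3 -c "
from h import *
a=cv2.imread('pics/top0.png');b=cv2.imread('pics/t8.png')
for n,(x,y,w,h) in {'stop':(330,188,24,42),'housing':(255,155,45,40),'bottle':(175,215,22,24),'caliper':(298,268,80,50),'orange':(395,280,55,55),'brush':(475,190,20,65),'stud1':(375,97,42,45),'stud2':(422,97,46,48)}.items():
    m=cv2.matchTemplate(b[y-10:y+h+10,x-10:x+w+10],a[y:y+h,x:x+w],cv2.TM_CCOEFF_NORMED);_,v,_,l=cv2.minMaxLoc(m);print(n,round(v,3),(l[0]-10,l[1]-10))
L=np.load('L.npy');g=cv2.GaussianBlur(cv2.cvtColor(b,6),(3,3),0)
q=cv2.HoughCircles(g[200:330,160:290],cv2.HOUGH_GRADIENT,1,30,param1=100,param2=15,minRadius=20,maxRadius=30)[0][0]
print(W2L(L,pix2w(cal('top'),[q[:2]+[160,200]],.036)))
from station import close_job
close_job()"
```

```text
stop 0.793 (0, 0)
housing 1.0 (0, 0)
bottle 0.999 (0, 0)
caliper 0.924 (0, 0)
orange 0.513 (-3, -3)
brush 0.363 (1, -1)
stud1 0.991 (0, 0)
stud2 0.985 (0, 0)
[[0.01706999 0.310666  ]]
the job is handed in; nothing more can be done
```

I handed the job in at about 44 s of the 72 s allowed. As far as I could check, the lane is loaded: all three studs are home and the swing stop is shut.

**What I did**
- The catch was holding the stop, so I released it after a 13 N trial pull. I then pushed the lever to its limit (24 N against it) and swung the stop fully open.
- The move tool cannot tilt the gripper directly. I got a lean of about 33° by running the arm up against its joint limits high above the table.
- I slid the first and then the second stud in with the open fingers. The last push went until nothing moved any more: 0.5 mm for 6 mm commanded, at 22 N.
- I gripped the post and swung the stop shut until it no longer moved at about 19 N. Then I let go and backed the arm well away.

**Last checks**
- **Lead stud:** its centre measured y ≈ 311 mm in the lane before and after closing; home is about 308.5 mm.
- **Stop:** it shows no pixel shift from its original shut position, with a match score of 0.79.
- **Bystanders:** the empty housing, bottle, caliper and two back-row studs that I compared have not moved.

**Not fully confirmed**
- **Orange look-alike and brush:** their image comparison was inconclusive, with low scores of 0.51 and 0.36, probably because the arm or its shadow covered them. The tool never went down near either, and both looked undisturbed in the pictures, though the last one showed only part of the orange one.
- **Lead stud sideways:** the last reading put it 17 mm off the lane's centre, which the rails make impossible, so I take it as a circle-fit error. The earlier reading was −2 mm.
- **Rear stud:** the hood hides it from both cameras. That it is home rests on the push force and travel, not on a picture.

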